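# Press the thermometer and the corkscrew home in the inclined gadget insert

### The job

Put the folding thermometer and the folding corkscrew away in the inclined grey insert, each in the cutout of its own shape, fittings side up, and press them in along their whole length until they are gripped and lie fully home on the cutout's floor. They fit tightly, so push firmly but do not ram them, and leave the salt shaker, the flat tin and the espresso cup where they stand.

Things in the scene. Friction and masses are not known exactly. Their poses are not given: they have to be found in the camera images.
- thermo_mid (a point): Middle of the folding thermometer: half its length, half its thickness (10 mm over its underside); it balances here. x across, y along it to the broad head, z out of its upper face. 140 long (y -70 to +70), 20 thick. Below y = +16: red handle 22 wide with a steel strip; from a square shoulder at y = +16: white head 36 wide with dark display.
- corkscrew_mid (a point): Middle of the folding corkscrew: half its length, half its thickness (10 mm over its underside); it balances here. Axes as for the thermometer. 126 long (y -63 to +63), 20 thick. Below y = +16: wooden handle 18 wide; from a square shoulder at y = +16: dark steel head 30 wide.
- thermo_slot (a point): Where the thermometer's middle point is when fully home in its cutout, the lower of the two (nearer the robot): 10 mm above the cutout's floor, 4 mm below the insert's face. x points up the slope, y along the cutout to its broad (head) end, z along the outward normal of the face, which leans 30 degrees from vertical towards the robot.
- corkscrew_slot (a point): The same point for the corkscrew and its cutout, the upper one, 74 mm up the slope from the other. Same axes.
- thermo: The thermometer, rigid, 60 to 130 g, lying flat, underside edges bevelled (2.5 mm in, 4.5 mm high); origin in the middle of its underside, axes as its middle point.
- corkscrew: The corkscrew, rigid, 70 to 140 g, lying flat, underside edges bevelled (2.5 mm in, 4.5 mm high); origin in the middle of its underside, axes as its middle point.
- holder: Immovable aluminium stand with the grey insert (170 x 198 mm plate, at most 125 mm high, inclined 30 degrees); origin on the worktop under the insert's middle, x to its high side. Two cutouts, 14 deep, orange floors, square edges, outlines of the tools with 1.2 mm to spare all round. Once home, a tool stands 6 mm proud, so low fingers beside it would meet the face.
- nub_thermo_head: One of four sprung, smooth rubber nubs, one in each end wall of each cutout. A tool laid in sinks 6 mm and rests on them, 14 mm proud; it takes some 8 to 15 N in all along the normal to push it the last 8 mm to the floor, where they grip it; stopped half-way it springs back up. Pushed at one end only, the other end may stay up.
- salt_mid (a point): Salt shaker with grey cap, 44 mm wide, 90 mm tall, a bystander standing on the worktop; point half-way up.
- tuna_mid (a point): Flat food tin, 87 mm across, 40 mm tall, a bystander; point half-way up.
- cup_mid (a point): Striped espresso cup, 60 mm across and 49 mm tall, a bystander; point half-way up.

How it is judged:
By the outcome, as a careful person would: the job done as asked, in the order asked, and still so for the second after the job is handed in, with the robot touching nothing.
It also fails if it takes over 72 s, if anything falls off the work surface, if the arm or the gripper's body presses on something with over 40 N, if the wrist force passes 120 N, or if a joint passes its speed limit or range.

### The arm

A 6-joint arm with a two-finger parallel gripper is mounted at the origin on a cart in front of the work surface, level with it; the furniture and walls round the work are solid. World frame = base frame: x ahead of the robot, y to its left, z up, the work surface at z = 0. Lengths are in m, angles in rad, forces in N, time in s.
With the tool pointing down it reaches from about 0.3 to 0.75 m from the base axis. Payload 8.5 kg.
Tool frame: the origin (TCP) lies midway between the tips of the shut fingers; the grasp point (between the pads) lies 19 mm behind it; z points along the fingers, y is the line along which they close (so a half turn about z gives the same grasp; the last joint's range is limited). The gripper opens to 85 mm and grips with 20 to 120 N. Pads are 22 mm wide; open, the fingers measure 114 mm over their backs; the gripper's body (76 mm by 85 mm) begins 54 mm behind the grasp point. The pads swing forward as they close: fully open they stand 13 mm farther back than shut.
Start: joints at [1.088, 0.381, 1.297, -0, 1.464, -0.215], TCP at [0.146, 0.53, 0.231] pointing down, gripper open.
Joint ranges: [-3.11, 3.11], [-0.89, 2.33], [0.22, 2.48], [-1.42, 4.56], [0.17, 2.85], [-2.88, 2.88]. Speed limits (rad/s): [2.39, 2.39, 3.14, 3.14, 3.14, 3.14].

### API

Orientations are given as a unit quaternion [x, y, z, w].
In Python, from plant import manip gives the robot as it stands.
- The arm moves only by the tool play_rows, never from a script. Its argument "motion" is a list of rows, each an object with "offset": the shift along the tool's x, y, z in m, a list of three; "rotation": the turn, a rotation vector about the tool's x, y, z in rad, a list of three. A call has 1 to 5 rows; each row shifts and turns the commanded pose from where the row before left it, along the tool's axes as they then stand; what a row does not reach is not made up. A row lasts 1/12 s, in which the tool goes at most 41.7 mm and 7.16 degrees, less where a joint would pass 70% of its speed; a pose out of reach is approached as far as the arm can. A call with a gripper value outside its range is refused whole. "fingers" is the closure, from 0 (fully open) to 1 (shut), set as the call begins (left out, the last holds). The fingers move at their own pace and stop on an object; the grip force is fixed at half the most. Time passes only in rows, so rows that do not move let the fingers close. It gives the time, the measured TCP pose, the force, the opening and the grip force at its end, in the units of the state.
- manip.get_obs(): the state, without advancing time (a new reading comes with each control period).
- manip.snapshot(name): name is "side" or "top"; returns the picture (400x640x3 uint8, blue, green, red); there is no depth.
- manip.camera_model(name): a dict with "intrinsics" (3x3 intrinsics, pixels), "cam_to_world" (4x4, takes a point from camera to world coordinates). Camera axes: x right, y down, z forward; pixel columns grow to the right and rows downward; lengths in m; the calibration is good to about 2 mm. A picture is of the moment at which its call begins. camera_model takes no time and is no camera call.
- manip.job_done(): hands the job in; it is judged then, once.
The state is a dict: "time": time; "joint_pos": joint angles; "qd": joint speeds; "joint_efforts": joint torques, N m; "tool_pos": TCP position; "ee_rot": TCP orientation; "force": force on the tool from outside, world axes, zero at the start; "moment": the same for the moment, N m; "opening": opening from 0.0 (shut) to 1.0 (fully open); "grip_force": force on a finger pad.
Only numpy, scipy, OpenCV 4.12 (cv2) and the standard library are available. Lean on these libraries where they do the work, as an engineer would, in place of code of your own. Each camera call takes 0.05 s, during which the arm holds its last target. There are 200 camera calls.

## Working session

There is one attempt and no reset: what is moved stays moved. The work goes in short steps, Python scripts to look and compute and a tool call to move; the robot and the scene stay as the last step left them, time stands still between calls to the robot, and variables do not carry over. Pictures are saved under pics/ and viewed, at most 10 in all, crops included, and the job is handed in when it is done.

Besides the shell and the picture viewer there is one more tool, called after "Request:" as name([rows], argument=value, ...), one row to a line, values as JSON. play_rows: Moves the arm, as the interface text tells. Its arguments: {"type":"object","properties":{"motion":{"type":"array","items":{"type":"object","properties":{"offset":{"type":"array","items":{"type":"number"}},"rotation":{"type":"array","items":{"type":"number"}}}}},"fingers":{"type":"number"}},"required":["motion"]}

```bash
mkdir -p pics; ls
python3 - <<'E'
from plant import manip
import cv2,numpy as np
o=manip.get_obs();print({k:np.round(v,3).tolist() for k,v in o.items()})
for n in("top","side"):
    cv2.imwrite(f"pics/{n}0.png",manip.snapshot(n));c=manip.camera_model(n)
    print(n,np.round(c["intrinsics"],1).tolist(),np.round(c["cam_to_world"],4).tolist())
E
```

```text
pics
{'time': 0.0, 'joint_pos': [1.088, 0.381, 1.298, -0.0, 1.464, -0.215], 'qd': [-0.0, -0.0, 0.0, -0.0, 0.001, -0.001], 'joint_efforts': [-0.001, -44.846, -23.128, -0.0, 0.005, 0.0], 'tool_pos': [0.145, 0.53, 0.231], 'ee_rot': [0.133, 0.991, -0.001, -0.0], 'force': [0.294, 0.305, 0.072], 'moment': [-0.026, -0.026, 0.009], 'grip_force': 0.0, 'opening': 1.0}
top [[443.9, 0.0, 322.6], [0.0, 443.9, 195.1], [0.0, 0.0, 1.0]] [[-0.0052, -0.9821, 0.1885, 0.2279], [-1.0, 0.0054, 0.0005, -0.0088], [-0.0015, -0.1884, -0.9821, 1.5028], [0.0, 0.0, 0.0, 1.0]]
side [[367.8, 0.0, 318.4], [0.0, 367.8, 198.4], [0.0, 0.0, 1.0]] [[0.9896, -0.048, 0.1355, 0.352], [-0.1437, -0.3481, 0.9264, -1.1347], [0.0027, -0.9362, -0.3514, 0.501], [0.0, 0.0, 0.0, 1.0]]
```

View pics/top0.png

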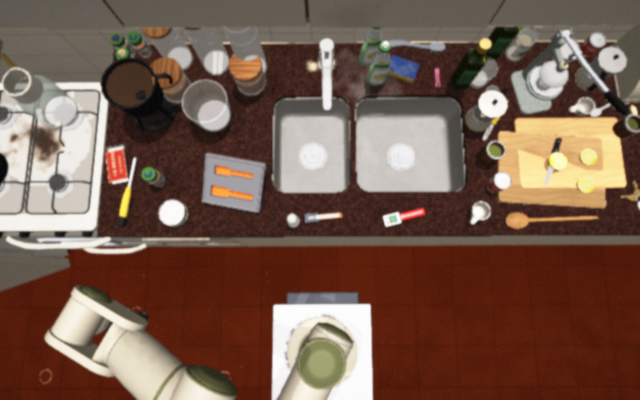

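View pics/side0.png

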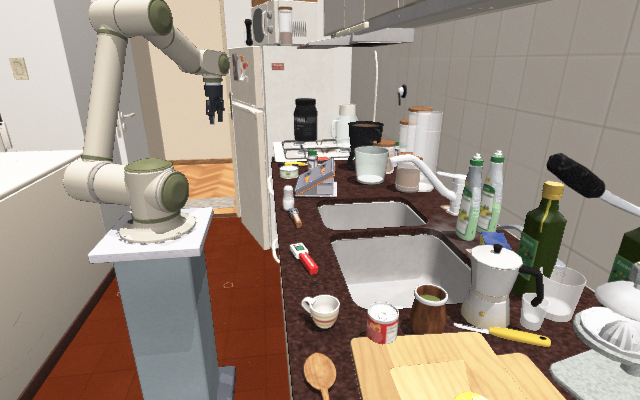

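The top view shows the thermometer near (404,217), the corkscrew near (323,216) and the insert near (233,183). The salt shaker is at (293,220), the cup at (480,211) and the tin at (172,213). I'll zoom in on these.

Run:
```python
import cv2,numpy as np
t=cv2.imread("pics/top0.png")
a=cv2.resize(t[195:240,280:440],None,fx=5,fy=5,interpolation=cv2.INTER_CUBIC)
b=cv2.resize(t[145:215,150:310],None,fx=5,fy=5,interpolation=cv2.INTER_CUBIC)
cv2.imwrite("pics/crop1.png",np.vstack([a,b]))
```

```text
(no output)
```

View pics/crop1.png

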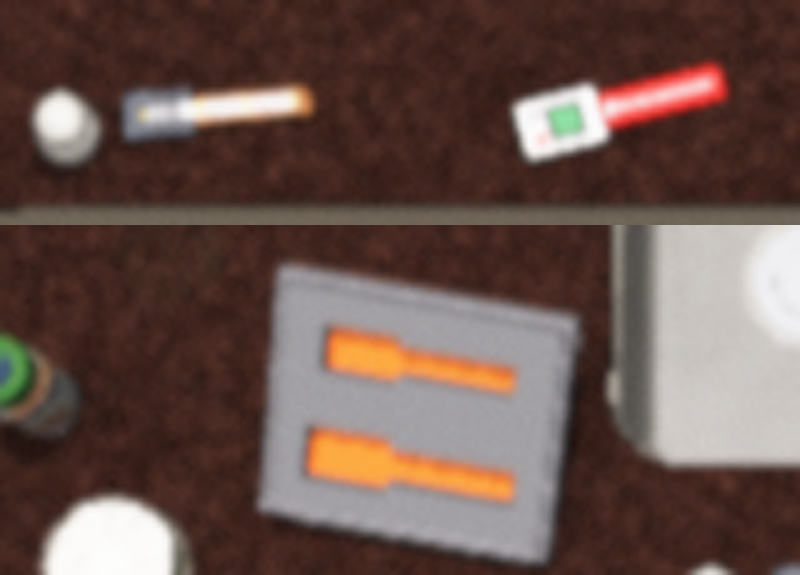

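The crop shows the corkscrew head on the left at about (310,218), the thermometer head at about (392,219) and both orange cutouts with their broad ends to the left. So all the heads point roughly +y. Next I'll fit the outlines for sub-pixel poses.

```bash
cat > h.py <<'E'
import cv2,numpy as np
from scipy.optimize import minimize
from scipy.spatial.transform import Rotation as R
TH=(.140,.022,.036); CK=(.126,.018,.030)
def outline(d,m=0):
    L,a,b=d[0]/2+m,d[1]/2+m,d[2]/2+m; s=.016-m
    return np.array([[-a,-L],[a,-L],[a,s],[b,s],[b,L],[-b,L],[-b,s],[-a,s]])
def proj(P,c):
    T=np.linalg.inv(c["cam_to_world"]); q=(P@T[:3,:3].T+T[:3,3])@c["intrinsics"].T
    return q[:,:2]/q[:,2:]
S=8
def draw(polys,roi):
    x0,y0,x1,y1=roi; im=np.zeros(((y1-y0)*S,(x1-x0)*S),np.uint8)
    for p in polys: cv2.fillPoly(im,[np.round(((p-[x0,y0]+.5)*S-.5)*16).astype(np.int32)],255,shift=4)
    return im
def down(im): return cv2.GaussianBlur(cv2.resize(im.astype(np.float32)/255,None,fx=1/S,fy=1/S,interpolation=cv2.INTER_AREA),(0,0),.7)
def prism(d,M,t,c,z0,z1):
    o=outline(d); A,B=[proj(np.c_[o,np.full(8,z)]@M.T+t,c) for z in(z0,z1)]
    return [A,B]+[np.array([A[i],A[(i+1)%8],B[(i+1)%8],B[i]]) for i in range(8)]
def Rslot(yaw): # yaw of up-slope direction; x up slope, z outward normal
    return (R.from_euler('z',yaw)*R.from_euler('y',-np.pi/6)).as_matrix()
def best(f,x0,st):
    x0=np.array(x0,float)
    for _ in range(3):
        r=minimize(f,x0,method='Nelder-Mead',options=dict(initial_simplex=np.vstack([x0]+[x0+np.eye(len(x0))[i]*st[i] for i in range(len(x0))]),xatol=1e-5,fatol=1e-6,maxiter=400)); x0=r.x
    return r
E
cat > fit.py <<'E'
from h import *
from plant import manip
C={n:manip.camera_model(n) for n in("top","side")}; I={n:cv2.imread(f"pics/{n}0.png").astype(float) for n in C}
def ray(n,u,v,z):
    c=C[n];M=c["cam_to_world"];d=M[:3,:3]@np.linalg.inv(c["intrinsics"])@[u,v,1];return M[:3,3]+d*(z-M[2,3])/d[2]
def fg(n,roi):
    p=I[n][roi[1]:roi[3],roi[0]:roi[2]]; bg=np.median(p.reshape(-1,3),0); return np.clip((np.linalg.norm(p-bg,axis=2)-25)/45,0,1)
for nm,d,u,v,roi,yaw in(("thermo",TH,404,216.5,(378,203,430,231),.25),("cork",CK,323,216.5,(302,207,347,226),.06)):
    F=fg("top",roi); p0=ray("top",u,v,.01)
    f=lambda x:np.sum((down(draw(prism(d,R.from_euler('z',x[2]).as_matrix(),np.r_[x[:2],0],C["top"],0,.02),roi))-F)**2)
    r=min((best(f,[*p0[:2],s*yaw],[.004,.004,.1]) for s in(1,-1)),key=lambda r:r.fun); print(nm,r.x.round(4),r.fun, F.sum())
def org(n,roi):
    b,g,r=[I[n][roi[1]:roi[3],roi[0]:roi[2],i] for i in range(3)]; return np.clip((r-b-40)/80,0,1)
rois={"top":(205,155,262,208),"side":(285,155,345,200)}
O={n:org(n,rois[n]) for n in rois}
def slot(x,n):
    M=Rslot(x[3]); im=0
    for d,off in((TH,0),(CK,.074)):
        o=outline(d,.0012)+[off,0]
        f=[draw([proj(np.c_[o,np.full(8,z)]@M.T+x[:3],C[n])],rois[n]) for z in(-.01,.004)]
        im=im+cv2.bitwise_and(*f).astype(np.float32)
    return down(im)
def model(n,g): return lambda x:np.sum((slot(x,n)-O[n])**2)
p0=ray("top",232,192.5,.06)
for w in((1,0),(1,1)):
    f=lambda x:sum(wi*model(n,0)(x) for wi,n in zip(w,("top","side")) if wi)
    r=best(f,[*p0,-.1],[.005,.005,.015,.05]); print("slot",w,r.x.round(4),r.fun,model("top",0)(r.x),model("side",0)(r.x),O["top"].sum(),O["side"].sum())
vis=[np.hstack([O[n],slot(r.x,n)]) for n in O]; vis=[cv2.resize(v,(780,int(780*v.shape[0]/v.shape[1])//2*1),interpolation=0) for v in vis]
cv2.imwrite("pics/fit.png",cv2.resize(np.vstack(vis)*255,(640,590)))
E
python3 fit.py
```

```text
thermo [ 0.4413 -0.2828  0.2343] 56.91523158021109 474.8366105871303
cork [ 0.4416 -0.0087  0.0812] 13.313013460990572 306.6464216998494
slot (1, 0) [ 0.5102  0.2931  0.0627 -0.1831] 14.491890273962305 14.491890273962305 158.11003192767632 555.3875 181.86249999999998
slot (1, 1) [ 0.5125  0.2956  0.0525 -0.1876] 151.4100943224665 13.99956360898269 137.4105307134838 555.3875 181.86249999999998[ WARN:0@3.108] global loadsave.cpp:1063 imwrite_ Unsupported depth image for selected encoder is fallbacked to CV_8U.
```

View pics/fit.png

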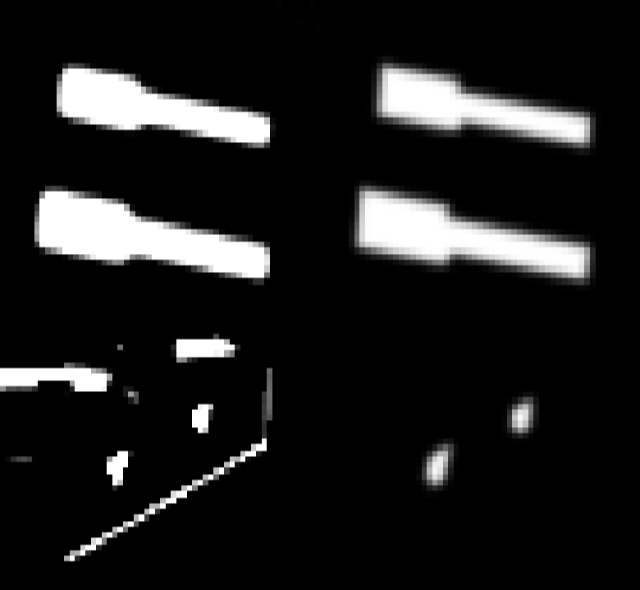

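```bash
sed -i 's#-25)/45,0,1)#-20)/(150 if roi[0]>350 else 70),0,1)#; s#(r-b-40)/80#(r-b-40)/130#; s#(285,155,345,200)#(302,167,328,188)#' fit.py; sed -i '/^vis=/,$d' fit.py; python3 fit.py
```

```text
thermo [ 0.441  -0.2823  0.2479] 17.82620688247091 423.2376677697466
cork [ 0.4418 -0.0093  0.085 ] 9.073592209632608 299.90452902599526
slot (1, 0) [ 0.5145  0.2978  0.0436 -0.1892] 3.226991651224238 3.226991651224238 27.685598493773856 492.3 41.06153846153846
slot (1, 1) [ 0.5126  0.2958  0.0521 -0.1905] 16.696165141081252 3.5954953183551215 13.100669822726132 492.3 41.06153846153846
```

```bash
cat > plan.py <<'E'
from h import *
from plant import manip
TS,YS=np.array([.5126,.2958,.0521]),-.1905
def Mflat(yaw): return R.from_euler('z',yaw).as_matrix()
def tool(M): return np.c_[M[:,1],M[:,0],-M[:,2]]
def plan(p,M,n,cur=None):
    """n rows from the measured pose to TCP p with object axes M; prints rows in mm-rounded tool axes"""
    o=manip.get_obs(); P=np.array(o["tool_pos"]) if cur is None else cur[0]; Q=R.from_quat(o["ee_rot"]) if cur is None else cur[1]
    T=R.from_matrix(tool(M)); rv=((Q.inv()*T).as_rotvec()/n).round(4); st=(np.asarray(p)-P)/n
    print("t",round(o["time"],2),"force",np.round(o["force"],1),"open",round(o["opening"],3),"grip",round(o["grip_force"],1),"err",np.round((np.asarray(p)-P)*1e3,1),"rot",rv*n)
    for i in range(n):
        e=Q.inv().apply(np.asarray(p)-P)/(n-i); e=e.round(4); print(e.tolist(),end=" "); P=P+Q.apply(e); Q=Q*R.from_rotvec(rv)
    print(); return P,Q
E
python3 - <<'E'
from plan import *
c=plan([.441,-.2825,.12],Mflat(.245),25)
E
```

```text
t 0.1 force [ 1.1  0.5 -0.3] open 1.001 grip 0.0 err [ 295.6 -812.7 -110.8] rot [-0.0025  0.      1.0575]
[-0.02, -0.0282, 0.0045] [-0.0212, -0.0273, 0.0045] [-0.0223, -0.0264, 0.0045] [-0.0234, -0.0255, 0.0044] [-0.0245, -0.0244, 0.0044] [-0.0255, -0.0234, 0.0044] [-0.0264, -0.0223, 0.0044] [-0.0274, -0.0212, 0.0044] [-0.0282, -0.02, 0.0044] [-0.0291, -0.0188, 0.0045] [-0.0298, -0.0175, 0.0044] [-0.0305, -0.0162, 0.0044] [-0.0312, -0.0149, 0.0044] [-0.0318, -0.0136, 0.0045] [-0.0324, -0.0123, 0.0044] [-0.0328, -0.0109, 0.0044] [-0.0333, -0.0095, 0.0045] [-0.0336, -0.0081, 0.0044] [-0.034, -0.0066, 0.0045] [-0.0342, -0.0052, 0.0044] [-0.0344, -0.0037, 0.0045] [-0.0345, -0.0023, 0.0044] [-0.0346, -0.0008, 0.0045] [-0.0346, 0.0007, 0.0044] [-0.0345, 0.0021, 0.0045]
```

Request:
play_rows([
  {"offset": [-0.02,-0.028,0.0045],"rotation": [0,0,0.0423]},
  {"offset": [-0.021,-0.027,0.0045],"rotation": [0,0,0.0423]},
  {"offset": [-0.022,-0.026,0.0045],"rotation": [0,0,0.0423]},
  {"offset": [-0.023,-0.0255,0.0045],"rotation": [0,0,0.0423]},
  {"offset": [-0.0245,-0.0245,0.0045],"rotation": [0,0,0.0423]},
], fingers=0)

```text
time: 0.52
tool_pos: [0.204, 0.3674, 0.2084]
ee_rot: [0.238, 0.971, -0.0, -0.0]
force: [1.5, 1.3, -0.2]
opening: 0.997
grip_force: 0.0
```

Request:
play_rows([
  {"offset": [-0.0255,-0.0235,0.0045],"rotation": [0,0,0.0423]},
  {"offset": [-0.0265,-0.022,0.0045],"rotation": [0,0,0.0423]},
  {"offset": [-0.0275,-0.021,0.0045],"rotation": [0,0,0.0423]},
  {"offset": [-0.028,-0.02,0.0045],"rotation": [0,0,0.0423]},
  {"offset": [-0.029,-0.019,0.0045],"rotation": [0,0,0.0423]},
])

```text
time: 0.93
tool_pos: [0.2631, 0.2051, 0.1861]
ee_rot: [0.339, 0.941, -0.0, 0.0]
force: [0.8, 0.2, -0.2]
opening: 1.001
grip_force: 0.0
```

Request:
play_rows([
  {"offset": [-0.03,-0.0175,0.0045],"rotation": [0,0,0.0423]},
  {"offset": [-0.0305,-0.016,0.0045],"rotation": [0,0,0.0423]},
  {"offset": [-0.031,-0.015,0.0045],"rotation": [0,0,0.0423]},
  {"offset": [-0.032,-0.0135,0.0045],"rotation": [0,0,0.0423]},
  {"offset": [-0.0325,-0.0125,0.0045],"rotation": [0,0,0.0423]},
])

```text
time: 1.35
tool_pos: [0.3225, 0.0423, 0.1636]
ee_rot: [0.437, 0.899, 0.0, 0.0]
force: [1.1, 0.6, 0.6]
opening: 1.001
grip_force: 0.0
```

Request:
play_rows([
  {"offset": [-0.033,-0.011,0.0045],"rotation": [0,0,0.0423]},
  {"offset": [-0.0333,-0.0095,0.0045],"rotation": [0,0,0.0423]},
  {"offset": [-0.0335,-0.008,0.0045],"rotation": [0,0,0.0423]},
  {"offset": [-0.034,-0.0065,0.0045],"rotation": [0,0,0.0423]},
  {"offset": [-0.034,-0.005,0.0045],"rotation": [0,0,0.0423]},
])

```text
time: 1.77
tool_pos: [0.3819, -0.1202, 0.1409]
ee_rot: [0.53, 0.848, 0.0, -0.0]
force: [-0.0, 1.1, 0.4]
opening: 0.997
grip_force: 0.0
```

Request:
play_rows([
  {"offset": [-0.0345,-0.0035,0.0045],"rotation": [0,0,0.0423]},
  {"offset": [-0.0345,-0.002,0.0045],"rotation": [0,0,0.0423]},
  {"offset": [-0.0345,-0.001,0.0045],"rotation": [0,0,0.0423]},
  {"offset": [-0.0345,0.0005,0.0045],"rotation": [0,0,0.0423]},
  {"offset": [-0.0345,0.002,0.0045],"rotation": [0,0,0.0423]},
])

```text
time: 2.18
tool_pos: [0.4411, -0.2824, 0.1182]
ee_rot: [0.616, 0.788, 0.0, -0.0]
force: [0.3, 0.5, 0.1]
opening: 0.999
grip_force: 0.0
```

Run:
```python
from plan import *
c=plan([.441,-.2825,.010],Mflat(.245),5)
```

```text
t 2.18 force [0.3 0.5 0.1] open 0.999 grip 0.0 err [-1.000e-01 -1.000e-01 -1.082e+02] rot [-0.0005 -0.0005 -0.002 ]
[-0.0, -0.0, 0.0216] [-0.0, -0.0, 0.0217] [-0.0, -0.0, 0.0216] [-0.0001, -0.0, 0.0217] [-0.0, -0.0001, 0.0216]
```

Request:
play_rows([
  {"offset": [0,0,0.03]},
  {"offset": [0,0,0.03]},
  {"offset": [0,0,0.026]},
  {"offset": [0,0,0.015]},
  {"offset": [0,0,0.007]},
])

```text
schema error: expected keys offset, rotation
```

Request:
play_rows([
  {"offset": [0,0,0]},
  {"offset": [0,0,0]},
  {"offset": [0,0,0]},
  {"offset": [0,0,0]},
  {"offset": [0,0,0]},
], fingers=1)

```text
schema error: expected keys offset, rotation
```

Request:
play_rows([
  {"offset": [0,0,0]},
  {"offset": [0,0,0]},
  {"offset": [0,0,0]},
  {"offset": [0,0,0]},
  {"offset": [0,0,0]},
])

```text
schema error: expected keys offset, rotation
```

Request:
play_rows([
  {"offset": [0,0,-0.005]},
  {"offset": [0,0,-0.025]},
  {"offset": [0,0,-0.03]},
  {"offset": [0,0,-0.03]},
  {"offset": [0,0,-0.03]},
])

```text
schema error: expected keys offset, rotation
```

Run:
```python
from plan import *
# hover: tool underside (TCP-10mm) 60 mm off the resting position along the normal
M=Rslot(YS); n=M[:,2]
home=TS+M[:,2]*0   # middle; TCP sits at the middle when TCP is 10 mm over underside
c=plan([.35,.0,.2],(R.from_euler('z',.02)*R.from_euler('y',-.2)).as_matrix(),9)
c=plan(home+n*.07,M,12,c)
cv2.imwrite("pics/top1.png",manip.snapshot("top")[185:245,330:450].repeat(6,0).repeat(6,1))
```

```text
t 2.18 force [0.3 0.5 0.1] open 0.999 grip 0.0 err [-91.1 282.4  81.8] rot [-0.1998 -0.0225  0.2223]
[0.0329, -0.0023, -0.0091] [0.0328, -0.0029, -0.0092] [0.0327, -0.0035, -0.0094] [0.0326, -0.0041, -0.0095] [0.0325, -0.0047, -0.0097] [0.0323, -0.0052, -0.0099] [0.0321, -0.0058, -0.0101] [0.032, -0.0064, -0.0103] [0.0318, -0.007, -0.0105] 
t 2.18 force [0.3 0.5 0.1] open 0.999 grip 0.0 err [128.3 302.4 -87.3] rot [-0.3228 -0.0756  0.198 ]
[0.025, 0.0095, 0.0094] [0.0252, 0.0089, 0.0095] [0.0254, 0.0082, 0.0095] [0.0256, 0.0075, 0.0096] [0.0258, 0.0068, 0.0096] [0.0259, 0.0061, 0.0096] [0.0261, 0.0055, 0.0096] [0.0262, 0.0048, 0.0096] [0.0263, 0.004, 0.0095] [0.0265, 0.0034, 0.0095] [0.0266, 0.0027, 0.0093] [0.0267, 0.002, 0.0093]
```

View pics/top1.png

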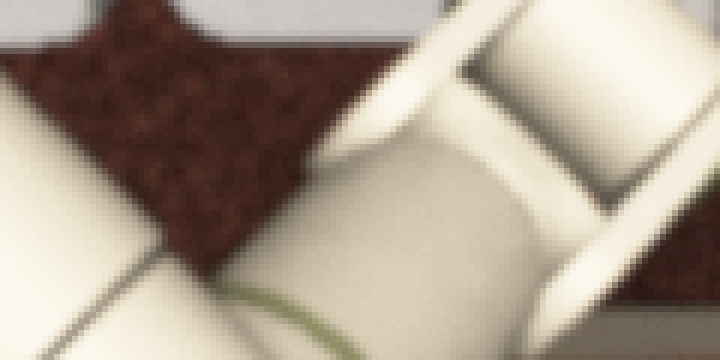

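The moves were refused because every row needs a rotation, so nothing moved. The picture shows only the arm covering the thermometer at that spot. I'll repeat the moves with rotations.

Request:
play_rows([
  {"offset": [0,0,0.03],"rotation": [0,0,0]},
  {"offset": [0,0,0.03],"rotation": [0,0,0]},
  {"offset": [0,0,0.026],"rotation": [0,0,0]},
  {"offset": [0,0,0.015],"rotation": [0,0,0]},
  {"offset": [0,0,0.007],"rotation": [0,0,0]},
])

```text
time: 2.65
tool_pos: [0.44, -0.2799, 0.0085]
ee_rot: [0.615, 0.788, 0.0, -0.002]
force: [-0.2, 0.6, -0.2]
opening: 0.996
grip_force: 0.0
```

Request:
play_rows([
  {"offset": [0,0,0],"rotation": [0,0,0]},
  {"offset": [0,0,0],"rotation": [0,0,0]},
  {"offset": [0,0,0],"rotation": [0,0,0]},
  {"offset": [0,0,0],"rotation": [0,0,0]},
  {"offset": [0,0,0],"rotation": [0,0,0]},
], fingers=1)

```text
time: 3.07
tool_pos: [0.4413, -0.281, 0.0117]
ee_rot: [0.615, 0.788, -0.0, 0.001]
force: [-0.6, -0.5, -0.1]
opening: 0.303
grip_force: 0.0
```

Request:
play_rows([
  {"offset": [0,0,0],"rotation": [0,0,0]},
  {"offset": [0,0,0],"rotation": [0,0,0]},
  {"offset": [0,0,0],"rotation": [0,0,0]},
  {"offset": [0,0,0],"rotation": [0,0,0]},
  {"offset": [0,0,0],"rotation": [0,0,0]},
])

```text
time: 3.48
tool_pos: [0.4413, -0.281, 0.0119]
ee_rot: [0.615, 0.788, -0.0, 0.001]
force: [-0.3, 1.0, 7.0]
opening: 0.234
grip_force: 59.2
```

Request:
play_rows([
  {"offset": [0,0,-0.004],"rotation": [0,0,0]},
  {"offset": [0,0,-0.016],"rotation": [0,0,0]},
  {"offset": [0,0,-0.03],"rotation": [0,0,0]},
  {"offset": [0,0,-0.03],"rotation": [0,0,0]},
  {"offset": [0,0,-0.03],"rotation": [0,0,0]},
])

```text
time: 3.9
tool_pos: [0.4406, -0.2805, 0.1224]
ee_rot: [0.615, 0.788, 0.0, -0.0]
force: [0.3, 0.1, -0.3]
opening: 0.236
grip_force: 58.9
```

Run:
```python
from plan import *
M=Rslot(YS); n=M[:,2]
c=plan([.36,.0,.2],(R.from_euler('z',.02)*R.from_euler('y',-.2)).as_matrix(),10)
c=plan(TS+n*.075,M,10,c)
cv2.imwrite("pics/side1.png",manip.snapshot("side")[190:310,240:400].repeat(5,0).repeat(5,1))
```

```text
t 3.9 force [ 0.3  0.1 -0.3] open 0.236 grip 58.9 err [-80.6 280.5  77.6] rot [-0.199 -0.023  0.225]
[0.0292, -0.001, -0.0077] [0.0291, -0.0015, -0.0078] [0.0291, -0.002, -0.008] [0.029, -0.0025, -0.0081] [0.0289, -0.003, -0.0082] [0.0288, -0.0035, -0.0083] [0.0287, -0.004, -0.0084] [0.0286, -0.0044, -0.0086] [0.0285, -0.0049, -0.0088] [0.0284, -0.0053, -0.0089] 
t 3.9 force [ 0.3  0.1 -0.3] open 0.236 grip 58.9 err [115.7 302.9 -83. ] rot [-0.323 -0.075  0.198]
[0.0301, 0.0103, 0.0105] [0.0303, 0.0093, 0.0106] [0.0306, 0.0084, 0.0107] [0.0308, 0.0074, 0.0107] [0.031, 0.0065, 0.0107] [0.0312, 0.0055, 0.0107] [0.0314, 0.0046, 0.0106] [0.0316, 0.0036, 0.0105] [0.0317, 0.0026, 0.0104] [0.0319, 0.0017, 0.0102]
```

View pics/side1.png

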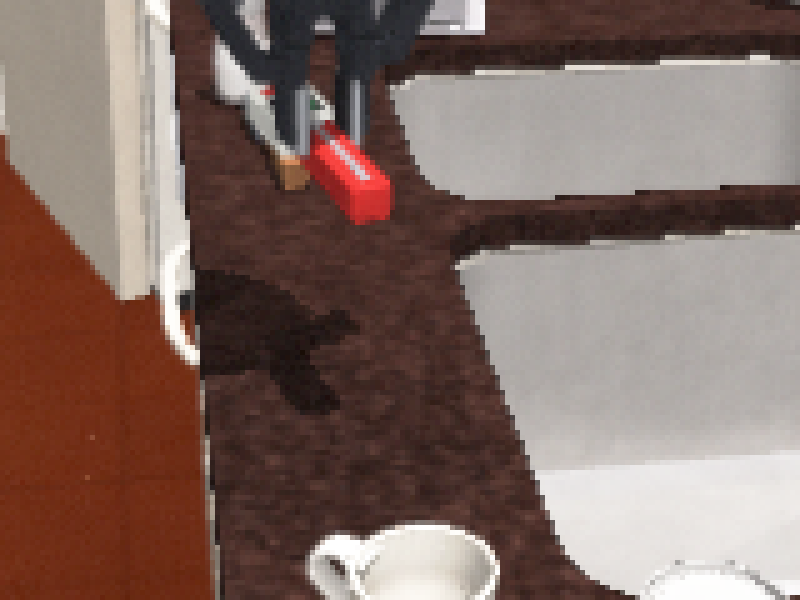

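The thermometer is held level between the fingers, with its red end at about (310,230) px. I'll carry it to a hover over the lower cutout.

Request:
play_rows([
  {"offset": [0.029,-0.001,-0.008],"rotation": [-0.02,-0.0023,0.0225]},
  {"offset": [0.029,-0.0015,-0.008],"rotation": [-0.02,-0.0023,0.0225]},
  {"offset": [0.029,-0.002,-0.008],"rotation": [-0.02,-0.0023,0.0225]},
  {"offset": [0.029,-0.0025,-0.008],"rotation": [-0.02,-0.0023,0.0225]},
  {"offset": [0.029,-0.003,-0.008],"rotation": [-0.02,-0.0023,0.0225]},
])

```text
time: 4.37
tool_pos: [0.4, -0.1395, 0.1602]
ee_rot: [0.658, 0.751, 0.036, 0.036]
force: [0.0, 0.6, -0.7]
opening: 0.234
grip_force: 58.9
```

Request:
play_rows([
  {"offset": [0.029,-0.0035,-0.0085],"rotation": [-0.02,-0.0023,0.0225]},
  {"offset": [0.029,-0.004,-0.0085],"rotation": [-0.02,-0.0023,0.0225]},
  {"offset": [0.0285,-0.0045,-0.0085],"rotation": [-0.02,-0.0023,0.0225]},
  {"offset": [0.0285,-0.005,-0.009],"rotation": [-0.02,-0.0023,0.0225]},
  {"offset": [0.0285,-0.005,-0.009],"rotation": [-0.02,-0.0023,0.0225]},
])

```text
time: 4.78
tool_pos: [0.3594, 0.0012, 0.1995]
ee_rot: [0.697, 0.71, 0.072, 0.071]
force: [0.8, -0.0, -1.3]
opening: 0.238
grip_force: 59.0
```

Request:
play_rows([
  {"offset": [0.03,0.01,0.0105],"rotation": [-0.0323,-0.0075,0.0198]},
  {"offset": [0.0305,0.0095,0.0105],"rotation": [-0.0323,-0.0075,0.0198]},
  {"offset": [0.0305,0.0085,0.0105],"rotation": [-0.0323,-0.0075,0.0198]},
  {"offset": [0.031,0.0075,0.0105],"rotation": [-0.0323,-0.0075,0.0198]},
  {"offset": [0.031,0.0065,0.0105],"rotation": [-0.0323,-0.0075,0.0198]},
])

```text
time: 5.2
tool_pos: [0.4181, 0.1535, 0.1584]
ee_rot: [0.724, 0.665, 0.12, 0.137]
force: [0.9, -1.8, -1.4]
opening: 0.235
grip_force: 59.0
```

Request:
play_rows([
  {"offset": [0.031,0.0055,0.0105],"rotation": [-0.0323,-0.0075,0.0198]},
  {"offset": [0.0315,0.0045,0.0105],"rotation": [-0.0323,-0.0075,0.0198]},
  {"offset": [0.0315,0.0035,0.0105],"rotation": [-0.0323,-0.0075,0.0198]},
  {"offset": [0.0315,0.0025,0.0105],"rotation": [-0.0323,-0.0075,0.0198]},
  {"offset": [0.032,0.0015,0.0105],"rotation": [-0.0323,-0.0075,0.0198]},
])

```text
time: 5.62
tool_pos: [0.4757, 0.3046, 0.1163]
ee_rot: [0.745, 0.614, 0.166, 0.201]
force: [0.3, -1.7, -0.8]
opening: 0.232
grip_force: 59.0
```

Request:
play_rows([
  {"offset": [0,0,0],"rotation": [0,0,0]},
  {"offset": [0,0,0],"rotation": [0,0,0]},
])

```text
time: 5.78
tool_pos: [0.4751, 0.304, 0.1156]
ee_rot: [0.744, 0.616, 0.165, 0.2]
force: [-0.4, 0.3, -0.6]
opening: 0.233
grip_force: 59.0
```

Run:
```python
from plan import *
M=Rslot(YS); n=M[:,2]
c=plan(TS+n*.035,M,3)
t=manip.snapshot("top");s=manip.snapshot("side");cv2.imwrite("pics/t2.png",t);cv2.imwrite("pics/s2.png",s)
cv2.imwrite("pics/v2.png",np.vstack([cv2.resize(t[150:225,180:300],(480,300)),cv2.resize(s[130:205,270:390],(480,300))]))
```

```text
t 5.78 force [-0.4  0.3 -0.6] open 0.233 grip 59.0 err [ 20.3  -4.9 -33.2] rot [0.0003 0.0003 0.0024]
[-0.0003, 0.0005, 0.0131] [-0.0003, 0.0005, 0.013] [-0.0003, 0.0005, 0.0131]
```

View pics/v2.png

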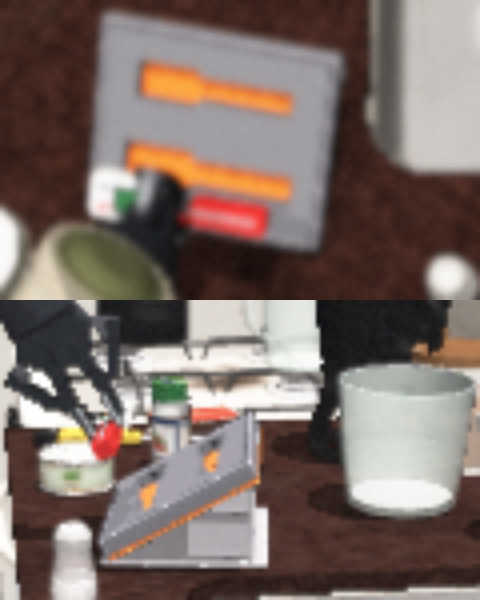

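The thermometer hovers below and in front of the lower cutout, with its white head at about (208,198) px and red end at about (246,204) in the top view. I'll fit its pose in the grip from the red handle.

```bash
cat > held.py <<'E'
from plan import *
C={n:manip.camera_model(n) for n in("top","side")}
def held(d,imgs,rois,fgs,lo,w=1,hi=.016,bound=.016):
    """offset (across,along,normal) and yaw of the tool's middle w.r.t. the TCP, seen in the part lo<y<hi"""
    o=manip.get_obs(); Q=R.from_quat(o["ee_rot"]).as_matrix(); M0=np.c_[Q[:,1],Q[:,0],-Q[:,2]]; P=np.array(o["tool_pos"])
    F={n:fgs(imgs[n][rois[n][1]:rois[n][3],rois[n][0]:rois[n][2]].astype(float)) for n in rois}
    def ren(x,n):
        M=M0@R.from_euler('zx',[x[3],x[4]]).as_matrix(); a=d[1]/2; L=d[0]/2
        t=P+M0@x[:3]; q=np.array([[-a,-L],[a,-L],[a,hi],[-a,hi]])
        A,B=[proj(np.c_[q,np.full(4,z)]@M.T+t,C[n]) for z in(-.01,.01)]
        return down(draw([cv2.convexHull(np.vstack([A,B]).astype(np.float32))[:,0]],rois[n]))
    f=lambda x:sum(np.sum((ren(x,n)-F[n])**2) for n in rois)+ (x[3]/.03)**2*.5+(x[4]/.03)**2*.5+np.sum((x[:3]/.004)**2)*.2
    r=best(f,[0,0,0,0,0],[.002,.002,.002,.03,.03]); print("held",(r.x*[1e3,1e3,1e3,1,1]).round(3),"res",round(r.fun,1),{n:float(F[n].sum().round(1)) for n in F},{n:float(ren(r.x,n).sum().round(1)) for n in F}); return r.x
red=lambda p:np.clip((p[...,2]-p[...,:2].mean(2)-25)/90,0,1)
E
python3 - <<'E'
from held import *
I={n:cv2.imread(f"pics/{n[0]}2.png") for n in C}
r={"top":(231,195,255,214),"side":(292,159,302,172)}
held(TH,I,{"top":r["top"]},red,0); held(TH,I,r,red,0)
p=I["side"][157:173,288:306].astype(float); print((red(p)*9).astype(int))
E
```

```text
held [ 0.402  2.09   0.261  0.    -0.   ] res 74.1 {'top': 220.6} {'top': 145.0}
held [-2.475  2.668 -3.101  0.038 -0.023] res 82.1 {'top': 220.6, 'side': 58.8} {'top': 143.60000610351562, 'side': 69.19999694824219}
[[0 0 0 0 0 0 0 0 0 0 0 0 0 0 0 0 0 0]
 [0 0 0 0 0 0 0 0 1 0 0 0 0 0 0 0 0 0]
 [0 0 0 0 0 0 0 0 0 0 0 0 0 0 0 0 0 0]
 [0 0 0 0 0 0 0 1 0 6 4 0 0 0 0 0 0 0]
 [0 0 0 0 0 0 1 6 4 9 9 3 2 0 0 0 0 0]
 [4 4 5 0 0 0 4 2 9 9 9 9 9 3 3 3 2 1]
 [5 5 5 0 0 0 9 0 9 9 9 9 9 4 6 6 4 3]
 [5 5 6 6 0 6 9 8 9 9 9 9 9 6 6 6 5 0]
 [1 1 1 0 0 9 9 9 9 9 9 9 6 5 5 5 4 0]
 [0 0 0 0 0 9 9 9 9 9 9 9 0 0 0 0 0 0]
 [0 0 0 0 0 9 9 9 9 9 9 7 0 0 0 0 0 0]
 [0 0 0 0 0 3 9 9 9 9 9 2 0 0 0 0 0 0]
 [0 0 0 0 0 0 9 9 8 4 0 0 0 0 0 0 0 0]
 [0 0 0 0 0 0 0 1 0 0 0 0 0 0 0 0 0 0]
 [0 0 0 0 0 0 0 0 0 0 0 0 0 0 0 0 0 0]
 [0 0 0 0 0 0 0 0 0 0 0 0 0 0 0 0 0 0]]
```

```bash
cat >> held.py <<'E'
red=lambda p:np.clip((p[...,2]-p[...,1]-30)/90,0,1)*np.clip((p[...,0]-p[...,1]+45)/30,0,1)
E
python3 - <<'E'
from held import *
I={n:cv2.imread(f"pics/{n[0]}2.png") for n in C}
r={"top":(231,193,255,214),"side":(292,159,302,172)}
held(TH,I,{"top":r["top"]},red,0); held(TH,I,r,red,0)
p=I["top"][193:214,227:255].astype(float); print((red(p)*9).astype(int))
E
```

```text
held [ 2.390e-01  2.272e+00  5.070e-01  1.000e-03 -0.000e+00] res 3.5 {'top': 142.4} {'top': 141.0}
held [-3.265  2.349 -2.815  0.059 -0.033] res 15.1 {'top': 142.4, 'side': 50.9} {'top': 141.3000030517578, 'side': 65.9000015258789}
[[0 0 0 0 0 0 0 0 0 0 0 0 0 0 0 0 0 2 2 2 1 1 0 0 0 0 0 0]
 [0 0 0 0 0 0 0 0 0 0 0 0 0 0 0 0 0 0 0 0 0 0 1 2 2 1 0 0]
 [0 0 0 0 0 0 0 0 0 0 0 0 0 0 0 0 0 0 0 0 0 0 0 0 0 2 0 0]
 [1 1 1 1 1 0 0 0 0 0 0 0 0 0 0 0 0 0 0 0 0 0 0 0 0 0 0 0]
 [0 0 0 0 0 1 2 2 1 1 0 0 0 0 0 0 0 0 0 0 0 0 0 0 0 0 0 0]
 [0 0 3 4 3 3 2 1 0 1 1 1 2 1 1 1 0 0 0 0 0 0 0 0 0 1 0 0]
 [0 4 9 9 9 9 8 6 4 3 3 2 2 1 1 1 1 2 1 1 1 0 0 0 0 1 0 0]
 [3 9 9 9 9 9 9 9 9 9 9 8 8 6 5 4 3 3 2 0 0 0 0 1 0 0 0 0]
 [4 9 9 9 9 9 9 9 9 9 9 9 9 9 9 9 9 9 7 3 0 0 0 0 0 0 0 0]
 [4 6 8 9 9 9 9 9 9 9 9 9 9 9 9 9 9 9 9 7 1 0 0 0 0 0 0 0]
 [4 5 5 5 6 7 7 8 8 9 9 9 9 9 9 9 9 9 9 9 1 0 0 0 0 0 0 0]
 [7 8 8 7 7 6 6 6 6 6 6 7 8 9 9 9 9 9 9 9 0 0 0 0 0 0 0 0]
 [7 9 9 9 9 9 9 8 8 8 7 6 6 6 6 7 9 9 9 8 0 0 0 0 0 0 0 0]
 [2 5 7 9 9 9 9 9 9 9 9 9 9 8 8 7 9 9 9 7 0 0 0 0 0 0 0 0]
 [0 0 2 3 3 4 5 6 8 9 9 9 9 9 9 9 9 9 9 5 0 0 0 0 0 0 0 0]
 [0 0 0 0 0 0 0 1 2 3 5 6 7 9 9 9 9 9 8 2 0 0 0 0 0 0 0 0]
 [0 0 0 0 0 0 0 0 0 0 0 0 1 2 4 4 5 5 3 0 0 0 0 0 0 0 0 0]
 [0 0 0 0 0 0 0 0 0 0 0 0 0 0 0 0 0 0 0 0 0 0 0 0 0 0 0 0]
 [0 0 0 0 0 0 0 0 0 0 0 0 0 0 0 0 0 0 0 0 0 0 0 0 0 0 0 0]
 [0 0 0 0 0 0 0 0 0 0 0 0 0 0 0 0 0 0 0 0 0 0 0 0 0 0 0 0]
 [0 0 0 0 0 0 0 0 0 0 0 0 0 0 0 0 0 0 0 0 0 0 0 0 0 0 0 0]]
```

Run:
```python
from plan import *
M=Rslot(YS)
c=plan(TS+M@[-.0002,-.0023,.0175],M,5)
```

```text
t 5.88 force [ 0.1 -0.  -2.2] open 0.234 grip 59.0 err [ 28.1  -7.1 -49.5] rot [ 0.001  0.001 -0.   ]
[-0.0003, 0.0, 0.0115] [-0.0003, 0.0001, 0.0115] [-0.0003, 0.0001, 0.0114] [-0.0003, 0.0, 0.0115] [-0.0004, 0.0001, 0.0114]
```

```bash
cat >> plan.py <<'E'
def avg(k=10):
    a=[];q=[]
    for _ in range(k): manip.snapshot("top"); o=manip.get_obs(); a.append(o["tool_pos"]); q.append(o["ee_rot"])
    q=R.from_quat(q).mean(); print("avg",(np.mean(a,0)*1e3).round(2),"sd",(np.std(a,0)*1e3).round(2)); return np.mean(a,0),q
E
python3 - <<'E'
from plan import *
M=Rslot(YS);a=avg()
c=plan(TS+M@[-.0002,-.0023,.0175],M,5,a)
E
```

```text
avg [475.74 302.12 117.  ] sd [0.1  0.27 0.17]
t 6.38 force [-0.2 -0.3 -0.3] open 0.233 grip 59.0 err [ 27.7  -6.9 -49.8] rot [ 0.002   0.0005 -0.0015]
[-0.0003, -0.0001, 0.0115] [-0.0003, -0.0001, 0.0115] [-0.0003, -0.0, 0.0115] [-0.0003, -0.0001, 0.0114] [-0.0003, -0.0, 0.0115]
```

Run:
```python
from held import *
I={"top":manip.snapshot("top")}
x=held(TH,I,{"top":(231,193,255,214)},red,0)
M=Rslot(YS);a=avg(5)
c=plan(TS+M@[-x[0],-x[1],.0175],M,5,a)
```

```text
held [ 0.903  0.773 -0.308  0.001 -0.   ] res 3.6 {'top': 145.4} {'top': 146.89999389648438}
avg [475.68 302.73 116.58] sd [0.02 0.03 0.03]
t 6.68 force [ 0.3 -0.1 -1.2] open 0.231 grip 59.0 err [ 27.4  -5.9 -49.8] rot [ 0.0015  0.0005 -0.0005]
[-0.0001, -0.0001, 0.0114] [-0.0001, -0.0001, 0.0114] [-0.0001, -0.0002, 0.0114] [-0.0001, -0.0001, 0.0115] [-0.0002, -0.0002, 0.0114]
```

Request:
play_rows([
  {"offset": [-0.0001,-0.0001,0.012],"rotation": [0,0,0]},
  {"offset": [-0.0002,-0.0002,0.017],"rotation": [0,0,0]},
  {"offset": [-0.0001,-0.0002,0.017],"rotation": [0,0,0]},
  {"offset": [-0.0001,-0.0001,0.008],"rotation": [0,0,0]},
  {"offset": [-0.0001,-0.0001,0.003],"rotation": [0,0,0]},
])

```text
time: 7.1
tool_pos: [0.5032, 0.2963, 0.0651]
ee_rot: [0.745, 0.615, 0.164, 0.2]
force: [-1.2, -0.4, -1.3]
opening: 0.235
grip_force: 59.0
```

Request:
play_rows([
  {"offset": [0,0,0],"rotation": [0,0,0]},
  {"offset": [0,0,0],"rotation": [0,0,0]},
  {"offset": [0,0,0],"rotation": [0,0,0]},
  {"offset": [0,0,0],"rotation": [0,0,0]},
  {"offset": [0,0,0],"rotation": [0,0,0]},
])

```text
time: 7.52
tool_pos: [0.503, 0.2971, 0.0675]
ee_rot: [0.745, 0.615, 0.166, 0.2]
force: [-0.3, -0.1, -1.1]
opening: 0.231
grip_force: 59.0
```

```bash
cat >> plan.py <<'E'
def sense(M,T,k=4):
    a,q=avg(k); o=manip.get_obs(); print("slot coords mm",(M.T@(a-T)*1e3).round(2),"force in slot axes",(M.T@o["force"]).round(2),"moment",(M.T@o["moment"]).round(3)); return a,q
E
python3 - <<'E'
from held import *
M=Rslot(YS);sense(M,TS)
I={n:manip.snapshot(n) for n in C}; t,s=I["top"],I["side"]
held(TH,{"top":t},{"top":(235,185,262,209)},red,0)
cv2.imwrite("pics/v3.png",np.vstack([cv2.resize(t[150:225,180:300],(480,300)),cv2.resize(s[140:215,270:390],(480,300))]))
E
```

```text
avg [503.   296.97  67.25] sd [0.02 0.05 0.1 ]
slot coords mm [-0.78 -0.67 17.94] force in slot axes [-0.12 -0.69 -1.67] moment [-0.021  0.344  0.041]
held [ 1.268e+00  2.120e-01 -3.450e-01  2.000e-03  1.000e-03] res 2.5 {'top': 145.2} {'top': 148.5}
```

View pics/v3.png

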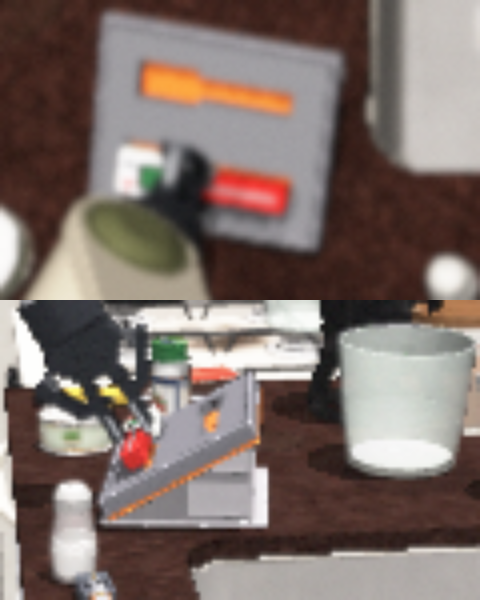

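The top view shows the thermometer lined up just above its cutout, covering it. I'll lower it while watching the force.

Request:
play_rows([
  {"offset": [0,0,0.002],"rotation": [0,0,0]},
  {"offset": [0,0,0.002],"rotation": [0,0,0]},
  {"offset": [0,0,0],"rotation": [0,0,0]},
])

```text
time: 8.07
tool_pos: [0.505, 0.2963, 0.063]
ee_rot: [0.745, 0.615, 0.165, 0.2]
force: [0.1, -0.6, -0.9]
opening: 0.236
grip_force: 59.0
```

Request:
play_rows([
  {"offset": [0,0,0.001],"rotation": [0,0,0]},
  {"offset": [0,0,0.001],"rotation": [0,0,0]},
  {"offset": [0,0,0],"rotation": [0,0,0]},
])

```text
time: 8.32
tool_pos: [0.506, 0.2962, 0.0615]
ee_rot: [0.745, 0.615, 0.165, 0.2]
force: [-0.4, 0.8, -0.9]
opening: 0.234
grip_force: 59.0
```

Request:
play_rows([
  {"offset": [0,0,0.001],"rotation": [0,0,0]},
  {"offset": [0,0,0.001],"rotation": [0,0,0]},
  {"offset": [0,0,0],"rotation": [0,0,0]},
])

```text
time: 8.57
tool_pos: [0.5071, 0.2963, 0.06]
ee_rot: [0.745, 0.615, 0.165, 0.2]
force: [-0.3, 1.7, -0.7]
opening: 0.234
grip_force: 59.1
```

Run:
```python
from plan import *
sense(Rslot(YS),TS)
```

```text
avg [507.08 296.29  60.08] sd [0.02 0.01 0.03]
slot coords mm [-0.78 -0.57  9.67] force in slot axes [ 0.13  1.46 -0.57] moment [0.249 0.302 0.03 ]
```

Request:
play_rows([
  {"offset": [0,0,0.001],"rotation": [0,0,0]},
  {"offset": [0,0,0],"rotation": [0,0,0]},
  {"offset": [0,0,0],"rotation": [0,0,0]},
])

```text
time: 9.02
tool_pos: [0.5076, 0.2963, 0.0593]
ee_rot: [0.745, 0.615, 0.166, 0.2]
force: [0.5, 3.8, 1.5]
opening: 0.235
grip_force: 59.3
```

Request:
play_rows([
  {"offset": [0,0,0.001],"rotation": [0,0,0]},
  {"offset": [0,0,0],"rotation": [0,0,0]},
  {"offset": [0,0,0],"rotation": [0,0,0]},
])

```text
time: 9.27
tool_pos: [0.5082, 0.2964, 0.0586]
ee_rot: [0.745, 0.615, 0.166, 0.2]
force: [-1.7, 5.1, 2.5]
opening: 0.233
grip_force: 59.5
```

Run:
```python
from plan import *
sense(Rslot(YS),TS)
```

```text
avg [508.17 296.36  58.58] sd [0.01 0.01 0.01]
slot coords mm [-0.62 -0.29  7.84] force in slot axes [-0.96  5.06  3.21] moment [0.61  0.389 0.019]
```

Request:
play_rows([
  {"offset": [0.0007,0,0],"rotation": [0,0,0]},
  {"offset": [0,0,0],"rotation": [0,0,0]},
  {"offset": [0,0,0],"rotation": [0,0,0]},
])

```text
time: 9.72
tool_pos: [0.5082, 0.2967, 0.0583]
ee_rot: [0.745, 0.615, 0.165, 0.2]
force: [-0.0, 2.7, 0.6]
opening: 0.233
grip_force: 59.3
```

Request:
play_rows([
  {"offset": [0.0004,0,0.001],"rotation": [0,0,0]},
  {"offset": [0,0,0],"rotation": [0,0,0]},
  {"offset": [0,0,0],"rotation": [0,0,0]},
])

```text
time: 9.97
tool_pos: [0.5087, 0.2968, 0.0573]
ee_rot: [0.745, 0.615, 0.165, 0.2]
force: [-0.2, 3.9, 2.0]
opening: 0.237
grip_force: 59.4
```

Run:
```python
from plan import *
sense(Rslot(YS),TS)
```

```text
avg [508.7  296.85  57.39] sd [0.01 0.01 0.02]
slot coords mm [-0.84  0.3   6.59] force in slot axes [-0.5   3.14  1.8 ] moment [0.303 0.267 0.03 ]
```

Request:
play_rows([
  {"offset": [0.0006,0,0],"rotation": [0,0,0]},
  {"offset": [0,0,0],"rotation": [0,0,0]},
  {"offset": [0,0,0],"rotation": [0,0,0]},
])

```text
time: 10.42
tool_pos: [0.5087, 0.2971, 0.0573]
ee_rot: [0.745, 0.615, 0.165, 0.2]
force: [-1.1, -0.0, 3.3]
opening: 0.235
grip_force: 59.4
```

Request:
play_rows([
  {"offset": [0,0,0],"rotation": [0,0,0]},
  {"offset": [0,0,0],"rotation": [0,0,0]},
  {"offset": [0,0,0],"rotation": [0,0,0]},
  {"offset": [0,0,0],"rotation": [0,0,0]},
], fingers=0.45)

```text
time: 10.75
tool_pos: [0.5087, 0.2973, 0.0572]
ee_rot: [0.745, 0.615, 0.165, 0.2]
force: [-0.5, -0.7, -0.9]
opening: 0.549
grip_force: 0.0
```

Request:
play_rows([
  {"offset": [0,0,-0.005],"rotation": [0,0,0]},
  {"offset": [0,0,-0.015],"rotation": [0,0,0]},
  {"offset": [0,0,-0.02],"rotation": [0,0,0]},
  {"offset": [0,0,0],"rotation": [0,0,0]},
])

```text
time: 11.08
tool_pos: [0.4886, 0.3021, 0.0947]
ee_rot: [0.744, 0.615, 0.167, 0.2]
force: [0.6, -0.2, -0.2]
opening: 0.551
grip_force: 0.0
```

Request:
play_rows([
  {"offset": [0.0,0,0],"rotation": [0,0,0]},
  {"offset": [0,0,0],"rotation": [0,0,0]},
  {"offset": [0,0,0],"rotation": [0,0,0]},
  {"offset": [0,0,0],"rotation": [0,0,0]},
  {"offset": [0,0,0],"rotation": [0,0,0]},
], fingers=1)

```text
time: 11.5
tool_pos: [0.4892, 0.3011, 0.0914]
ee_rot: [0.745, 0.615, 0.165, 0.2]
force: [0.3, 0.2, 1.1]
opening: 0.003
grip_force: 0.0
```

Run:
```python
from held import *
M=Rslot(YS);sense(M,TS)
t,s=[manip.snapshot(n) for n in("top","side")];cv2.imwrite("pics/t4.png",t);cv2.imwrite("pics/s4.png",s)
cv2.imwrite("pics/v4.png",np.vstack([cv2.resize(t[150:225,180:300],(480,300)),cv2.resize(s[140:215,270:390],(480,300))]))
```

```text
avg [489.13 301.15  91.64] sd [0.02 0.05 0.12]
slot coords mm [-1.07  0.81 46.27] force in slot axes [-0.47  0.01  0.37] moment [-0.004  0.26  -0.009]
```

View pics/v4.png

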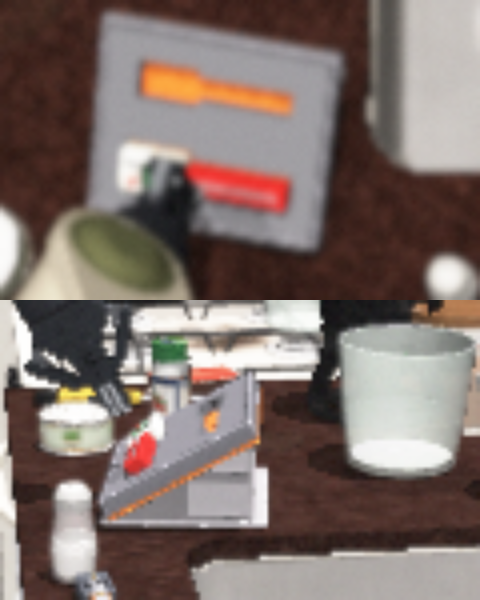

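The thermometer sits in its cutout, standing proud, with nothing gripping it. I'll press it down with the shut fingertips, starting at the middle.

Request:
play_rows([
  {"offset": [0,0,0.01],"rotation": [0,0,0]},
  {"offset": [0,0,0.01],"rotation": [0,0,0]},
  {"offset": [0,0,0.005],"rotation": [0,0,0]},
  {"offset": [0,0,0.0],"rotation": [0,0,0]},
])

```text
time: 12.13
tool_pos: [0.5016, 0.2983, 0.0686]
ee_rot: [0.745, 0.615, 0.164, 0.2]
force: [0.3, 0.7, -0.0]
opening: -0.003
grip_force: 0.0
```

Request:
play_rows([
  {"offset": [0,0,0.002],"rotation": [0,0,0]},
  {"offset": [0,0,0.002],"rotation": [0,0,0]},
  {"offset": [0,0,0],"rotation": [0,0,0]},
])

```text
time: 12.38
tool_pos: [0.5034, 0.2985, 0.0667]
ee_rot: [0.745, 0.615, 0.165, 0.2]
force: [-0.3, 0.0, -0.0]
opening: 0.001
grip_force: 0.0
```

Request:
play_rows([
  {"offset": [0,0,0.002],"rotation": [0,0,0]},
  {"offset": [0,0,0.001],"rotation": [0,0,0]},
  {"offset": [0,0,0],"rotation": [0,0,0]},
])

```text
time: 12.63
tool_pos: [0.5054, 0.2984, 0.065]
ee_rot: [0.745, 0.614, 0.166, 0.201]
force: [-0.8, 0.6, 2.8]
opening: 0.003
grip_force: 0.9
```

Request:
play_rows([
  {"offset": [0,0,0.001],"rotation": [0,0,0]},
  {"offset": [0,0,0.001],"rotation": [0,0,0]},
  {"offset": [0,0,0],"rotation": [0,0,0]},
])

```text
time: 12.88
tool_pos: [0.5065, 0.2983, 0.0635]
ee_rot: [0.745, 0.614, 0.166, 0.201]
force: [0.3, -0.4, 2.4]
opening: 0.001
grip_force: 1.3
```

Run:
```python
from plan import *
sense(Rslot(YS),TS)
```

```text
avg [506.24 298.3   63.18] sd [0.06 0.01 0.09]
slot coords mm [-0.28  1.25 12.95] force in slot axes [2.52 1.11 4.59] moment [-0.021 -0.363 -0.01 ]
```

Request:
play_rows([
  {"offset": [0,0,0.001],"rotation": [0,0,0]},
  {"offset": [0,0,0.001],"rotation": [0,0,0]},
  {"offset": [0,0,0],"rotation": [0,0,0]},
])

```text
time: 13.33
tool_pos: [0.5071, 0.2982, 0.0613]
ee_rot: [0.745, 0.615, 0.166, 0.2]
force: [0.1, -0.1, 4.0]
opening: -0.001
grip_force: 1.6
```

Request:
play_rows([
  {"offset": [0,0,0.001],"rotation": [0,0,0]},
  {"offset": [0,0,0.001],"rotation": [0,0,0]},
  {"offset": [0,0,0],"rotation": [0,0,0]},
])

```text
time: 13.58
tool_pos: [0.5078, 0.2977, 0.0594]
ee_rot: [0.745, 0.615, 0.165, 0.2]
force: [-0.3, -0.8, 1.9]
opening: -0.003
grip_force: 0.8
```

Request:
play_rows([
  {"offset": [0,0,0.001],"rotation": [0,0,0]},
  {"offset": [0,0,0.001],"rotation": [0,0,0]},
  {"offset": [0,0,0],"rotation": [0,0,0]},
])

```text
time: 13.83
tool_pos: [0.5081, 0.2976, 0.0588]
ee_rot: [0.745, 0.615, 0.166, 0.201]
force: [-12.0, -1.3, 20.4]
opening: 0.005
grip_force: 11.9
```

Run:
```python
from plan import *
sense(Rslot(YS),TS)
```

```text
avg [508.09 297.58  58.77] sd [0.01 0.01 0.02]
slot coords mm [-0.79  0.89  8.16] force in slot axes [-0.12 -3.52 24.23] moment [-0.595  0.191 -0.005]
```

It bottomed at the middle with about 24 N. Next I'll press the head end, then the tail end.

Request:
play_rows([
  {"offset": [0,0,-0.008],"rotation": [0,0,0]},
  {"offset": [0.02,0,-0.004],"rotation": [0,0,0]},
  {"offset": [0.025,0,0],"rotation": [0,0,0]},
  {"offset": [0,0,0.004],"rotation": [0,0,0]},
  {"offset": [0,0,0.003],"rotation": [0,0,0]},
])

```text
time: 14.45
tool_pos: [0.5144, 0.3427, 0.0609]
ee_rot: [0.745, 0.615, 0.165, 0.2]
force: [-0.4, -0.0, -1.0]
opening: 0.0
grip_force: 0.0
```

Request:
play_rows([
  {"offset": [0,0,0.002],"rotation": [0,0,0]},
  {"offset": [0,0,0.001],"rotation": [0,0,0]},
  {"offset": [0,0,0],"rotation": [0,0,0]},
  {"offset": [0,0,0],"rotation": [0,0,0]},
])

```text
time: 14.78
tool_pos: [0.5162, 0.3411, 0.0589]
ee_rot: [0.745, 0.614, 0.165, 0.2]
force: [-0.2, -0.0, 0.3]
opening: 0.0
grip_force: 0.0
```

Run:
```python
from plan import *
sense(Rslot(YS),TS)
```

```text
avg [516.36 341.34  59.02] sd [0.05 0.13 0.05]
slot coords mm [-0.81 45.43  8.46] force in slot axes [ 0.7   0.09 -0.19] moment [ 0.037  0.264 -0.036]
```

Request:
play_rows([
  {"offset": [0,0,0.001],"rotation": [0,0,0]},
  {"offset": [0,0,0.001],"rotation": [0,0,0]},
  {"offset": [0,0,0],"rotation": [0,0,0]},
  {"offset": [0,0,0],"rotation": [0,0,0]},
])

```text
time: 15.32
tool_pos: [0.5166, 0.3416, 0.0588]
ee_rot: [0.745, 0.615, 0.165, 0.201]
force: [-13.1, -2.8, 15.8]
opening: 0.001
grip_force: 9.8
```

Run:
```python
from plan import *
sense(Rslot(YS),TS)
```

```text
avg [516.62 341.59  58.84] sd [0.01 0.01 0.02]
slot coords mm [-0.72 45.72  8.2 ] force in slot axes [-2.1  -3.46 19.95] moment [-0.806  0.566 -0.008]
```

Request:
play_rows([
  {"offset": [0,0,-0.01],"rotation": [0,0,0]},
  {"offset": [-0.03,0,-0.004],"rotation": [0,0,0]},
  {"offset": [-0.035,0,0],"rotation": [0,0,0]},
  {"offset": [-0.03,0,0.003],"rotation": [0,0,0]},
  {"offset": [0,0,0.004],"rotation": [0,0,0]},
])

```text
time: 15.93
tool_pos: [0.4941, 0.2453, 0.0634]
ee_rot: [0.746, 0.614, 0.163, 0.2]
force: [0.5, 0.4, -1.0]
opening: -0.0
grip_force: 0.0
```

Request:
play_rows([
  {"offset": [0,0,0.003],"rotation": [0,0,0]},
  {"offset": [0,0,0.002],"rotation": [0,0,0]},
  {"offset": [0,0,0],"rotation": [0,0,0]},
  {"offset": [0,0,0],"rotation": [0,0,0]},
])

```text
time: 16.27
tool_pos: [0.4985, 0.2494, 0.0591]
ee_rot: [0.745, 0.615, 0.165, 0.2]
force: [-0.1, -0.1, 0.1]
opening: -0.003
grip_force: 0.0
```

Run:
```python
from plan import *
sense(Rslot(YS),TS)
```

```text
avg [498.31 249.24  59.09] sd [0.07 0.12 0.01]
slot coords mm [ -1.02 -48.42   8.66] force in slot axes [ 0.26 -0.61  0.27] moment [ 0.007  0.254 -0.009]
```

Request:
play_rows([
  {"offset": [0,0,0.001],"rotation": [0,0,0]},
  {"offset": [0,0,0.001],"rotation": [0,0,0]},
  {"offset": [0,0,0],"rotation": [0,0,0]},
  {"offset": [0,0,0],"rotation": [0,0,0]},
])

```text
time: 16.8
tool_pos: [0.4986, 0.2489, 0.0587]
ee_rot: [0.745, 0.615, 0.166, 0.2]
force: [-14.0, 1.5, 17.4]
opening: -0.004
grip_force: 11.0
```

Run:
```python
from plan import *
sense(Rslot(YS),TS)
```

```text
avg [498.6  248.92  58.7 ] sd [0.01 0.01 0.01]
slot coords mm [ -0.92 -48.68   8.15] force in slot axes [-2.72  0.36 23.08] moment [-0.185  0.651 -0.017]
```

Request:
play_rows([
  {"offset": [0,0,-0.01],"rotation": [0,0,0]},
  {"offset": [0,0,-0.03],"rotation": [0,0,0]},
  {"offset": [0,0,-0.03],"rotation": [0,0,0]},
  {"offset": [0,0,-0.03],"rotation": [0,0,0]},
  {"offset": [0,0,0],"rotation": [0,0,0]},
], fingers=0)

```text
time: 17.42
tool_pos: [0.4493, 0.2592, 0.1485]
ee_rot: [0.744, 0.614, 0.168, 0.201]
force: [0.3, 0.2, 0.4]
opening: 0.706
grip_force: 0.0
```

Run:
```python
from plan import *
a=avg(3)
c=plan([.4417,-.009,.13],Mflat(.083),10,a)
t,s=[manip.snapshot(n) for n in("top","side")];cv2.imwrite("pics/t5.png",t);cv2.imwrite("pics/s5.png",s)
```

```text
avg [449.95 258.36 145.09] sd [0.06 0.32 1.09]
t 17.57 force [-0.  -0.4 -0.6] open 0.948 grip 0.0 err [  -8.2 -267.4  -15.1] rot [ 0.524  0.071 -0.267]
[-0.0264, 0.0029, 0.0034] [-0.0265, 0.0024, 0.0031] [-0.0266, 0.0018, 0.0028] [-0.0266, 0.0013, 0.0025] [-0.0267, 0.0007, 0.0023] [-0.0267, 0.0001, 0.002] [-0.0267, -0.0005, 0.0019] [-0.0267, -0.0012, 0.0017] [-0.0267, -0.0018, 0.0016] [-0.0267, -0.0024, 0.0016]
```

All three press points bottomed at the same level (8.2 mm), so the thermometer is home. Next is the corkscrew.

Request:
play_rows([
  {"offset": [-0.0265,0.003,0.0034],"rotation": [0.0524,0.0071,-0.0267]},
  {"offset": [-0.0265,0.0024,0.003],"rotation": [0.0524,0.0071,-0.0267]},
  {"offset": [-0.0265,0.0018,0.0028],"rotation": [0.0524,0.0071,-0.0267]},
  {"offset": [-0.0265,0.0013,0.0025],"rotation": [0.0524,0.0071,-0.0267]},
  {"offset": [-0.0265,0.0007,0.0023],"rotation": [0.0524,0.0071,-0.0267]},
])

```text
time: 18.08
tool_pos: [0.4456, 0.1251, 0.1358]
ee_rot: [0.719, 0.682, 0.083, 0.101]
force: [0.5, 0.6, 0.2]
opening: 0.998
grip_force: 0.0
```

Request:
play_rows([
  {"offset": [-0.0267,0.0001,0.002],"rotation": [0.0524,0.0071,-0.0267]},
  {"offset": [-0.0267,-0.0005,0.0019],"rotation": [0.0524,0.0071,-0.0267]},
  {"offset": [-0.0267,-0.0012,0.0017],"rotation": [0.0524,0.0071,-0.0267]},
  {"offset": [-0.0267,-0.0018,0.0016],"rotation": [0.0524,0.0071,-0.0267]},
  {"offset": [-0.0267,-0.0024,0.0016],"rotation": [0.0524,0.0071,-0.0267]},
])

```text
time: 18.5
tool_pos: [0.4409, -0.0091, 0.1286]
ee_rot: [0.678, 0.735, -0.001, -0.001]
force: [0.8, 0.5, -0.1]
opening: 1.002
grip_force: 0.0
```

Request:
play_rows([
  {"offset": [0,0,0],"rotation": [0,0,0]},
  {"offset": [0,0,0],"rotation": [0,0,0]},
  {"offset": [0,0,0],"rotation": [0,0,0]},
])

```text
time: 18.75
tool_pos: [0.4409, -0.0071, 0.1287]
ee_rot: [0.679, 0.734, -0.0, 0.0]
force: [0.1, 0.3, -0.3]
opening: 0.999
grip_force: 0.0
```

Run:
```python
from plan import *
a=avg(4)
c=plan([.4417,-.009,.0105],Mflat(.083),5,a)
```

```text
avg [440.87  -6.54 129.16] sd [0.05 0.1  0.18]
t 18.95 force [-0.   0.1  0.2] open 0.997 grip 0.0 err [   0.8   -2.5 -118.7] rot [ 0.0005  0.001  -0.0025]
[-0.0005, 0.0001, 0.0237] [-0.0005, 0.0001, 0.0237] [-0.0005, 0.0001, 0.0238] [-0.0005, 0.0001, 0.0237] [-0.0004, 0.0002, 0.0238]
```

Request:
play_rows([
  {"offset": [-0.0005,0.0002,0.03],"rotation": [0,0,0]},
  {"offset": [-0.0005,0.0002,0.035],"rotation": [0,0,0]},
  {"offset": [-0.0005,0.0002,0.03],"rotation": [0,0,0]},
  {"offset": [-0.0005,0.0001,0.017],"rotation": [0,0,0]},
  {"offset": [-0.0004,0.0001,0.0065],"rotation": [0,0,0]},
])

```text
time: 19.37
tool_pos: [0.4412, -0.009, 0.0089]
ee_rot: [0.678, 0.735, -0.001, -0.001]
force: [-0.3, 0.2, -0.6]
opening: 0.998
grip_force: 0.0
```

Request:
play_rows([
  {"offset": [0,0,0],"rotation": [0,0,0]},
  {"offset": [0,0,0],"rotation": [0,0,0]},
  {"offset": [0,0,0],"rotation": [0,0,0]},
])

```text
time: 19.62
tool_pos: [0.4431, -0.0097, 0.0121]
ee_rot: [0.678, 0.735, 0.001, 0.002]
force: [0.8, 0.2, 0.8]
opening: 1.006
grip_force: 0.0
```

Request:
play_rows([
  {"offset": [0,0,0],"rotation": [0,0,0]},
  {"offset": [0,0,0],"rotation": [0,0,0]},
  {"offset": [0,0,0],"rotation": [0,0,0]},
  {"offset": [0,0,0],"rotation": [0,0,0]},
  {"offset": [0,0,0],"rotation": [0,0,0]},
], fingers=1)

```text
time: 20.03
tool_pos: [0.4424, -0.0098, 0.0112]
ee_rot: [0.678, 0.735, 0.0, 0.001]
force: [-0.2, -0.2, -0.0]
opening: 0.299
grip_force: 0.0
```

Request:
play_rows([
  {"offset": [0,0,0],"rotation": [0,0,0]},
  {"offset": [0,0,0],"rotation": [0,0,0]},
  {"offset": [0,0,0],"rotation": [0,0,0]},
  {"offset": [0,0,0],"rotation": [0,0,0]},
  {"offset": [0,0,0],"rotation": [0,0,0]},
])

```text
time: 20.45
tool_pos: [0.4424, -0.0097, 0.0113]
ee_rot: [0.678, 0.735, -0.0, 0.001]
force: [-1.4, -0.2, 7.0]
opening: 0.191
grip_force: 59.1
```

Run:
```python
from plan import *
a=avg(3)
M=Rslot(YS);n=M[:,2]; CS=TS+M@[.074,0,0]-n*.0019
c=plan(a[0]+[0,0,.16],Mflat(.083),5,a)
c=plan(CS+n*.06,M,12,c)
```

```text
avg [442.37  -9.76  11.32] sd [0.01 0.01 0.01]
t 20.6 force [-1.8 -0.1  6. ] open 0.184 grip 59.1 err [  0.   0. 160.] rot [ 0.0015  0.0015 -0.003 ]
[-0.0001, 0.0, -0.032] [-0.0, 0.0, -0.032] [-0.0, 0.0001, -0.032] [-0.0, 0.0, -0.032] [-0.0001, 0.0, -0.032] 
t 20.6 force [-1.8 -0.1  6. ] open 0.184 grip 59.1 err [104.7 299.  -31.9] rot [-0.5208 -0.072   0.2676]
[0.0241, 0.0108, 0.0027] [0.0244, 0.0101, 0.003] [0.0246, 0.0094, 0.0032] [0.0248, 0.0087, 0.0035] [0.025, 0.008, 0.0037] [0.0252, 0.0073, 0.0039] [0.0254, 0.0065, 0.004] [0.0256, 0.0058, 0.0041] [0.0257, 0.0051, 0.0042] [0.0258, 0.0043, 0.0043] [0.0259, 0.0035, 0.0043] [0.0261, 0.0027, 0.0042]
```

Request:
play_rows([
  {"offset": [0,0,-0.02],"rotation": [0,0,0]},
  {"offset": [0,0,-0.035],"rotation": [0,0,0]},
  {"offset": [0,0,-0.038],"rotation": [0,0,0]},
  {"offset": [0,0,-0.037],"rotation": [0,0,0]},
  {"offset": [0,0,-0.03],"rotation": [0,0,0]},
])

```text
time: 21.02
tool_pos: [0.4421, -0.0095, 0.1735]
ee_rot: [0.678, 0.735, 0.0, 0.002]
force: [0.8, -0.6, -1.4]
opening: 0.187
grip_force: 59.1
```

Request:
play_rows([
  {"offset": [0.024,0.011,0.0027],"rotation": [-0.0434,-0.006,0.0223]},
  {"offset": [0.0245,0.01,0.003],"rotation": [-0.0434,-0.006,0.0223]},
  {"offset": [0.0245,0.0095,0.0032],"rotation": [-0.0434,-0.006,0.0223]},
  {"offset": [0.025,0.0087,0.0035],"rotation": [-0.0434,-0.006,0.0223]},
])

```text
time: 21.35
tool_pos: [0.4777, 0.0912, 0.1602]
ee_rot: [0.708, 0.7, 0.056, 0.069]
force: [-0.1, -0.8, -0.9]
opening: 0.184
grip_force: 59.2
```

Request:
play_rows([
  {"offset": [0.025,0.008,0.0037],"rotation": [-0.0434,-0.006,0.0223]},
  {"offset": [0.025,0.0073,0.0039],"rotation": [-0.0434,-0.006,0.0223]},
  {"offset": [0.0255,0.0065,0.004],"rotation": [-0.0434,-0.006,0.0223]},
  {"offset": [0.0255,0.0058,0.0041],"rotation": [-0.0434,-0.006,0.0223]},
])

```text
time: 21.68
tool_pos: [0.5127, 0.1908, 0.1492]
ee_rot: [0.73, 0.66, 0.111, 0.136]
force: [0.1, -0.4, -0.2]
opening: 0.192
grip_force: 59.2
```

Request:
play_rows([
  {"offset": [0.0257,0.005,0.0042],"rotation": [-0.0434,-0.006,0.0223]},
  {"offset": [0.0258,0.0043,0.0043],"rotation": [-0.0434,-0.006,0.0223]},
  {"offset": [0.026,0.0035,0.0043],"rotation": [-0.0434,-0.006,0.0223]},
  {"offset": [0.026,0.0027,0.0042],"rotation": [-0.0434,-0.006,0.0223]},
])

```text
time: 22.02
tool_pos: [0.5478, 0.2903, 0.1384]
ee_rot: [0.746, 0.613, 0.165, 0.202]
force: [0.7, -1.1, -1.4]
opening: 0.191
grip_force: 59.2
```

Request:
play_rows([
  {"offset": [0,0,0],"rotation": [0,0,0]},
  {"offset": [0,0,0],"rotation": [0,0,0]},
  {"offset": [0,0,0],"rotation": [0,0,0]},
  {"offset": [0,0,0],"rotation": [0,0,0]},
  {"offset": [0,0,0],"rotation": [0,0,0]},
])

```text
time: 22.43
tool_pos: [0.5479, 0.2881, 0.1391]
ee_rot: [0.746, 0.613, 0.164, 0.201]
force: [-0.7, -0.5, -1.4]
opening: 0.19
grip_force: 59.2
```

Run:
```python
from held import *
M=Rslot(YS);n=M[:,2]; CS=TS+M@[.074,0,0]-n*.0019
a,q=sense(M,CS,6); plan(CS+n*.0175,M,4,(a,q))
t,s=[manip.snapshot(k) for k in("top","side")];cv2.imwrite("pics/t6.png",t);cv2.imwrite("pics/s6.png",s)
cv2.imwrite("pics/v6.png",np.vstack([cv2.resize(t[145:220,180:300],(480,300)),cv2.resize(s[125:200,270:390],(480,300))]))
```

```text
avg [547.98 288.47 139.05] sd [0.02 0.21 0.07]
slot coords mm [ 0.76 -0.5  59.14] force in slot axes [-0.05  0.01 -2.08] moment [0.03  0.347 0.009]
t 22.73 force [ 1.  -0.2 -1.8] open 0.185 grip 59.2 err [ 19.9  -3.3 -36.4] rot [ 0.0024  0.0032 -0.0032]
[0.0002, -0.0002, 0.0104] [0.0001, -0.0002, 0.0104] [0.0001, -0.0002, 0.0104] [0.0002, -0.0002, 0.0104]
```

View pics/v6.png

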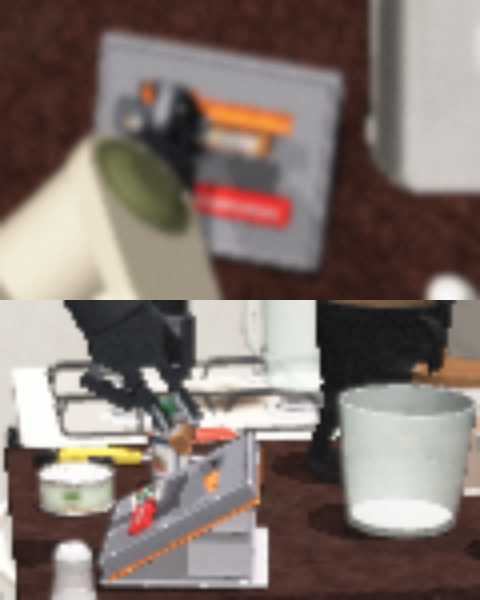

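The corkscrew is held over the upper cutout, its wooden tail ending at about (247,182) px in the top view. The thermometer lies flush below, its red end at about (252,198). I'll check the tail position numerically.

Run:
```python
from held import *
I=cv2.imread("pics/t6.png").astype(int); p=I[174:190,230:254]
print(p[...,2]-p[...,0]); print(p.sum(2)//3)
# predicted outline of the tail if the tool is centred on the TCP
o=manip.get_obs();Q=R.from_quat(o["ee_rot"]).as_matrix();M=np.c_[Q[:,1],Q[:,0],-Q[:,2]]
q=np.array([[-.009,-.063,.01],[.009,-.063,.01],[-.009,-.063,-.01],[.009,-.063,-.01],[-.009,-.02,.01],[.009,-.02,.01]])
for z in(0,-.0015): print((proj(q@M.T+o["tool_pos"]+M[:,2]*z,C["top"])-[230,174]).round(1).tolist())
t5={"top":cv2.imread("pics/t5.png")}; p=t5["top"][193:210,231:257].astype(float); print((red(p)*9).astype(int)[::2])
```

```text
[[ 10  41  97 149 169 179 182 185 183 185 186 188 187 187 186 184 185 180
  176 168 156 140  98  43]
 [  1  14  52 102 131 146 161 169 172 172 175 180 184 183 186 185 187 187
  187 187 182 172 121  47]
 [  1   9  35  67  90 100 110 119 122 130 144 156 163 170 173 176 179 182
  183 183 179 169 122  44]
 [  2   9  27  52  67  69  70  72  75  88  99 109 112 120 132 143 158 162
  160 155 151 143 102  34]
 [  3   7  22  46  54  44  40  38  46  54  64  71  72  81  97 110 115 110
   95  85  84  84  61  23]
 [  9  11  27  49  46  29  17  17  20  26  31  35  42  60  88 107 105  77
   41  22  20  23  18   5]
 [ 16  19  36  49  44  25  16  14  14  14  15  16  27  56  87 109 104  68
   23   3   1   1   1  -1]
 [ 13  21  33  41  36  28  25  25  25  22  17  17  30  61  96 111 102  60
   18   1  -2  -3  -1  -3]
 [  7   9  16  19  17  20  23  27  33  29  27  27  38  61  89 102  88  45
   11  -1  -1  -3  -2  -2]
 [  1   0   2   3   5   8  10  12  16  18  21  26  35  47  64  73  61  26
    5   0  -1  -3  -4  -2]
 [ -1  -3   0  -1   0   0   0   1   3   4   7  12  17  20  27  33  26  10
    2  -3  -3  -
[... 2085 characters left out ...]
  81  81  79  82  82
   87 103 124 140 154 159]]
[[16.7, 10.7], [17.3, 5.3], [18.3, 8.8], [18.9, 3.5], [3.3, 8.2], [3.9, 2.8]]
[[16.8, 10.6], [17.4, 5.2], [18.4, 8.7], [19.0, 3.4], [3.4, 8.1], [4.0, 2.7]]
[[1 0 0 1 2 3 5 7 9 9 9 9 9 7 6 5 4 2 1 0 0 0 0 0 0 0]
 [0 0 0 0 0 0 0 0 4 8 9 9 9 9 9 9 9 9 9 9 9 5 0 0 0 0]
 [0 0 0 0 0 0 0 0 0 1 4 6 6 6 7 7 8 9 9 9 9 6 0 0 0 0]
 [0 0 0 0 0 0 0 0 0 2 7 9 9 9 9 9 9 9 9 9 9 3 0 0 0 0]
 [0 0 0 0 0 0 0 0 0 0 0 0 0 1 2 3 4 5 7 7 4 0 0 0 0 0]
 [0 0 0 0 0 0 0 0 0 0 0 0 0 0 0 0 0 0 0 0 0 0 0 0 0 0]
 [0 0 0 0 0 0 0 0 0 0 0 0 0 0 0 0 0 0 0 0 0 0 0 0 0 0]
 [0 0 0 0 0 0 0 0 0 0 0 0 0 0 0 0 0 0 0 0 0 0 0 0 0 0]
 [0 0 0 0 0 0 0 0 0 0 0 0 0 0 0 0 0 0 0 0 0 0 0 0 0 0]]
```

```bash
cat >> plan.py <<'E'
MS=Rslot(YS); CS=TS+MS@[.074,0,-.0019]
E
python3 - <<'E'
from plan import *
a=sense(MS,CS,6); plan(CS+MS@[-.0007,-.0006,.017],MS,5,a)
E
```

```text
avg [547.85 289.04 138.82] sd [0.01 0.03 0.02]
slot coords mm [4.400e-01 4.000e-02 5.906e+01] force in slot axes [-0.74 -0.17 -1.96] moment [0.078 0.329 0.002]
t 23.13 force [ 0.3 -0.2 -2.1] open 0.187 grip 59.2 err [ 19.6  -4.4 -37. ] rot [ 0.002   0.003  -0.0025]
[-0.0001, -0.0002, 0.0084] [-0.0001, -0.0003, 0.0084] [-0.0001, -0.0002, 0.0084] [-0.0001, -0.0003, 0.0084] [-0.0002, -0.0002, 0.0085]
```

Request:
play_rows([
  {"offset": [-0.0001,-0.0002,0.01],"rotation": [0,0,0]},
  {"offset": [-0.0001,-0.0003,0.014],"rotation": [0,0,0]},
  {"offset": [-0.0002,-0.0003,0.01],"rotation": [0,0,0]},
  {"offset": [-0.0002,-0.0002,0.006],"rotation": [0,0,0]},
  {"offset": [0,-0.0001,0.002],"rotation": [0,0,0]},
])

```text
time: 23.55
tool_pos: [0.5677, 0.2839, 0.0999]
ee_rot: [0.746, 0.614, 0.163, 0.201]
force: [0.0, -0.8, -1.3]
opening: 0.185
grip_force: 59.2
```

Request:
play_rows([
  {"offset": [0,0,0],"rotation": [0,0,0]},
  {"offset": [0,0,0],"rotation": [0,0,0]},
  {"offset": [0,0,0],"rotation": [0,0,0]},
  {"offset": [0,0,0],"rotation": [0,0,0]},
])

```text
time: 23.88
tool_pos: [0.5675, 0.2847, 0.1024]
ee_rot: [0.746, 0.614, 0.165, 0.201]
force: [-0.6, -0.1, -1.1]
opening: 0.189
grip_force: 59.2
```

Request:
play_rows([
  {"offset": [0,0,0.001],"rotation": [0,0,0]},
  {"offset": [0,0,0.001],"rotation": [0,0,0]},
  {"offset": [0,0,0],"rotation": [0,0,0]},
])

```text
time: 24.13
tool_pos: [0.5685, 0.2844, 0.1002]
ee_rot: [0.746, 0.614, 0.165, 0.201]
force: [-0.1, -0.5, -1.4]
opening: 0.185
grip_force: 59.2
```

Request:
play_rows([
  {"offset": [0,0,0.001],"rotation": [0,0,0]},
  {"offset": [0,0,0.001],"rotation": [0,0,0]},
  {"offset": [0,0,0],"rotation": [0,0,0]},
])

```text
time: 24.38
tool_pos: [0.5695, 0.2841, 0.0983]
ee_rot: [0.746, 0.614, 0.164, 0.201]
force: [-0.5, 0.2, -1.0]
opening: 0.186
grip_force: 59.2
```

Run:
```python
from plan import *
sense(MS,CS)
```

```text
avg [569.46 284.11  98.41] sd [0.   0.03 0.06]
slot coords mm [-0.58 -0.72 12.99] force in slot axes [-1.04  0.97 -1.36] moment [ 0.012  0.362 -0.02 ]
```

Request:
play_rows([
  {"offset": [0,0,0.001],"rotation": [0,0,0]},
  {"offset": [0,0,0.001],"rotation": [0,0,0]},
  {"offset": [0,0,0],"rotation": [0,0,0]},
])

```text
time: 24.83
tool_pos: [0.5705, 0.2839, 0.0965]
ee_rot: [0.746, 0.614, 0.164, 0.201]
force: [0.1, 0.2, -1.9]
opening: 0.19
grip_force: 59.2
```

Request:
play_rows([
  {"offset": [0,0,0.001],"rotation": [0,0,0]},
  {"offset": [0,0,0],"rotation": [0,0,0]},
  {"offset": [0,0,0],"rotation": [0,0,0]},
])

```text
time: 25.08
tool_pos: [0.571, 0.2838, 0.0958]
ee_rot: [0.746, 0.614, 0.165, 0.201]
force: [0.5, -0.1, -0.9]
opening: 0.192
grip_force: 59.2
```

Request:
play_rows([
  {"offset": [0,0,0.001],"rotation": [0,0,0]},
  {"offset": [0,0,0],"rotation": [0,0,0]},
  {"offset": [0,0,0],"rotation": [0,0,0]},
])

```text
time: 25.33
tool_pos: [0.5714, 0.2836, 0.095]
ee_rot: [0.746, 0.614, 0.164, 0.201]
force: [-0.9, -1.2, -0.3]
opening: 0.183
grip_force: 59.4
```

Run:
```python
from plan import *
sense(MS,CS)
```

```text
avg [571.37 283.64  95.07] sd [0.01 0.   0.02]
slot coords mm [-0.54 -0.81  9.1 ] force in slot axes [-0.67 -1.31  0.65] moment [-0.255  0.319 -0.002]
```

Request:
play_rows([
  {"offset": [-0.0004,0,0.001],"rotation": [0,0,0]},
  {"offset": [0,0,0],"rotation": [0,0,0]},
  {"offset": [0,0,0],"rotation": [0,0,0]},
])

```text
time: 25.78
tool_pos: [0.5719, 0.2833, 0.0942]
ee_rot: [0.746, 0.614, 0.165, 0.201]
force: [-1.5, -2.0, 2.1]
opening: 0.192
grip_force: 59.5
```

Request:
play_rows([
  {"offset": [-0.0002,0,0.001],"rotation": [0,0,0]},
  {"offset": [0,0,0],"rotation": [0,0,0]},
  {"offset": [0,0,0],"rotation": [0,0,0]},
])

```text
time: 26.03
tool_pos: [0.5725, 0.2831, 0.0935]
ee_rot: [0.746, 0.614, 0.165, 0.201]
force: [-2.0, -0.5, 2.2]
opening: 0.181
grip_force: 59.6
```

Run:
```python
from plan import *
sense(MS,CS)
```

```text
avg [572.46 283.08  93.43] sd [0.01 0.01 0.01]
slot coords mm [-0.35 -1.16  7.1 ] force in slot axes [-1.04 -0.22  3.11] moment [ 0.038  0.192 -0.066]
```

Request:
play_rows([
  {"offset": [0,0,0],"rotation": [0,0,0]},
  {"offset": [0,0,0],"rotation": [0,0,0]},
  {"offset": [0,0,0],"rotation": [0,0,0]},
  {"offset": [0,0,0],"rotation": [0,0,0]},
], fingers=0.5)

```text
time: 26.57
tool_pos: [0.5723, 0.2829, 0.0931]
ee_rot: [0.746, 0.614, 0.164, 0.201]
force: [-0.8, 0.6, 0.6]
opening: 0.503
grip_force: 0.0
```

Request:
play_rows([
  {"offset": [0,0,-0.005],"rotation": [0,0,0]},
  {"offset": [0,0,-0.015],"rotation": [0,0,0]},
  {"offset": [0,0,-0.016],"rotation": [0,0,0]},
  {"offset": [0,0,0],"rotation": [0,0,0]},
])

```text
time: 26.9
tool_pos: [0.5544, 0.2873, 0.1271]
ee_rot: [0.745, 0.613, 0.166, 0.202]
force: [0.4, -0.3, 0.8]
opening: 0.498
grip_force: 0.0
```

Request:
play_rows([
  {"offset": [0.0,0,0],"rotation": [0,0,0]},
  {"offset": [0,0,0],"rotation": [0,0,0]},
  {"offset": [0,0,0],"rotation": [0,0,0]},
  {"offset": [0,0,0],"rotation": [0,0,0]},
  {"offset": [0,0,0],"rotation": [0,0,0]},
], fingers=1)

```text
time: 27.32
tool_pos: [0.5546, 0.2863, 0.1238]
ee_rot: [0.746, 0.614, 0.164, 0.201]
force: [-0.3, 0.7, -1.0]
opening: -0.003
grip_force: 0.0
```

Run:
```python
from plan import *
sense(MS,CS)
```

```text
avg [554.62 286.39 124.09] sd [0.02 0.03 0.11]
slot coords mm [-0.72 -1.28 42.73] force in slot axes [ 0.26 -0.19 -0.1 ] moment [ 0.061  0.247 -0.046]
```

Request:
play_rows([
  {"offset": [0,0,0.01],"rotation": [0,0,0]},
  {"offset": [0,0,0.009],"rotation": [0,0,0]},
  {"offset": [0,0,0.004],"rotation": [0,0,0]},
  {"offset": [0,0,0.0],"rotation": [0,0,0]},
])

```text
time: 27.85
tool_pos: [0.5663, 0.2838, 0.1033]
ee_rot: [0.746, 0.614, 0.164, 0.201]
force: [-1.4, 0.3, 0.9]
opening: -0.0
grip_force: 0.0
```

Request:
play_rows([
  {"offset": [0,0,0.002],"rotation": [0,0,0]},
  {"offset": [0,0,0.002],"rotation": [0,0,0]},
  {"offset": [0,0,0],"rotation": [0,0,0]},
])

```text
time: 28.1
tool_pos: [0.5682, 0.2838, 0.1013]
ee_rot: [0.746, 0.613, 0.165, 0.201]
force: [-0.1, -1.2, -0.9]
opening: -0.002
grip_force: 0.0
```

Request:
play_rows([
  {"offset": [0,0,0.001],"rotation": [0,0,0]},
  {"offset": [0,0,0.001],"rotation": [0,0,0]},
  {"offset": [0,0,0.001],"rotation": [0,0,0]},
])

```text
time: 28.35
tool_pos: [0.5695, 0.2838, 0.0993]
ee_rot: [0.746, 0.613, 0.165, 0.201]
force: [-3.6, -0.1, 6.8]
opening: -0.001
grip_force: 3.5
```

Request:
play_rows([
  {"offset": [0,0,0.001],"rotation": [0,0,0]},
  {"offset": [0,0,0.001],"rotation": [0,0,0]},
  {"offset": [0,0,0],"rotation": [0,0,0]},
])

```text
time: 28.6
tool_pos: [0.5703, 0.2835, 0.0972]
ee_rot: [0.746, 0.613, 0.165, 0.201]
force: [-0.3, -1.0, 1.4]
opening: 0.003
grip_force: 0.4
```

Run:
```python
from plan import *
sense(MS,CS)
```

```text
avg [570.37 283.5   96.93] sd [0.04 0.01 0.06]
slot coords mm [-0.44 -1.14 11.19] force in slot axes [0.77 1.44 1.88] moment [0.113 0.134 0.009]
```

Request:
play_rows([
  {"offset": [0,0,0.001],"rotation": [0,0,0]},
  {"offset": [0,0,0.001],"rotation": [0,0,0]},
  {"offset": [0,0,0.0003],"rotation": [0,0,0]},
  {"offset": [0,0,0],"rotation": [0,0,0]},
])

```text
time: 29.13
tool_pos: [0.5711, 0.2837, 0.0961]
ee_rot: [0.745, 0.614, 0.165, 0.201]
force: [-9.2, 1.4, 14.7]
opening: -0.001
grip_force: 8.4
```

Run:
```python
from plan import *
sense(MS,CS)
```

```text
avg [571.12 283.72  96.09] sd [0.01 0.   0.01]
slot coords mm [-0.26 -0.78 10.12] force in slot axes [-1.39  0.39 16.67] moment [-0.058  0.512  0.023]
```

Request:
play_rows([
  {"offset": [0,0,-0.008],"rotation": [0,0,0]},
  {"offset": [0.02,0,-0.004],"rotation": [0,0,0]},
  {"offset": [0.02,0,0],"rotation": [0,0,0]},
  {"offset": [0,0,0.004],"rotation": [0,0,0]},
  {"offset": [0,0,0.003],"rotation": [0,0,0]},
])

```text
time: 29.75
tool_pos: [0.5764, 0.3232, 0.0984]
ee_rot: [0.745, 0.614, 0.164, 0.201]
force: [-0.2, 0.6, -0.2]
opening: -0.0
grip_force: 0.0
```

Request:
play_rows([
  {"offset": [0,0,0.002],"rotation": [0,0,0]},
  {"offset": [0,0,0.002],"rotation": [0,0,0]},
  {"offset": [0,0,0],"rotation": [0,0,0]},
  {"offset": [0,0,0],"rotation": [0,0,0]},
])

```text
time: 30.08
tool_pos: [0.5779, 0.3217, 0.0958]
ee_rot: [0.746, 0.613, 0.164, 0.201]
force: [-7.9, 0.7, 6.4]
opening: 0.002
grip_force: 4.9
```

Run:
```python
from plan import *
sense(MS,CS)
```

```text
avg [577.86 321.74  95.81] sd [0.01 0.01 0.01]
slot coords mm [-0.9  37.83 10.17] force in slot axes [-3.64 -0.23 10.55] moment [-0.14   0.824  0.035]
```

Request:
play_rows([
  {"offset": [0,0,0.001],"rotation": [0,0,0]},
  {"offset": [0,0,0],"rotation": [0,0,0]},
  {"offset": [0,0,0],"rotation": [0,0,0]},
])

```text
time: 30.53
tool_pos: [0.5779, 0.3218, 0.0958]
ee_rot: [0.746, 0.613, 0.164, 0.201]
force: [-15.0, 0.0, 13.0]
opening: 0.006
grip_force: 9.7
```

Run:
```python
from plan import *
sense(MS,CS)
```

```text
avg [577.9  321.75  95.76] sd [0.01 0.01 0.01]
slot coords mm [-0.9  37.84 10.11] force in slot axes [-5.12 -2.36 18.95] moment [-0.455  1.071  0.032]
```

Request:
play_rows([
  {"offset": [0,0,-0.008],"rotation": [0,0,0]},
  {"offset": [-0.025,0,-0.004],"rotation": [0,0,0]},
  {"offset": [-0.03,0,0],"rotation": [0,0,0]},
  {"offset": [-0.025,0,0.001],"rotation": [0,0,0]},
  {"offset": [0,0,0.004],"rotation": [0,0,0]},
])

```text
time: 31.15
tool_pos: [0.559, 0.2406, 0.101]
ee_rot: [0.747, 0.613, 0.163, 0.201]
force: [1.1, -1.0, 0.5]
opening: 0.001
grip_force: 0.0
```

Request:
play_rows([
  {"offset": [0,0,0.003],"rotation": [0,0,0]},
  {"offset": [0,0,0.002],"rotation": [0,0,0]},
  {"offset": [0,0,0.001],"rotation": [0,0,0]},
  {"offset": [0,0,0.001],"rotation": [0,0,0]},
  {"offset": [0,0,0],"rotation": [0,0,0]},
])

```text
time: 31.57
tool_pos: [0.5634, 0.244, 0.096]
ee_rot: [0.745, 0.614, 0.164, 0.202]
force: [-12.1, -6.4, 15.6]
opening: -0.003
grip_force: 9.2
```

Run:
```python
from plan import *
sense(MS,CS)
```

```text
avg [563.36 244.02  95.99] sd [0.   0.01 0.01]
slot coords mm [ -0.4  -41.23  10.09] force in slot axes [-0.16 -8.89 18.04] moment [-1.387  0.339 -0.049]
```

All three press points on the corkscrew bottomed at 10.1 mm. I'll retract, check the bystanders numerically and hand in.

Request:
play_rows([
  {"offset": [0,0,-0.01],"rotation": [0,0,0]},
  {"offset": [0,0,-0.03],"rotation": [0,0,0]},
  {"offset": [0,0,-0.035],"rotation": [0,0,0]},
  {"offset": [0,0,-0.035],"rotation": [0,0,0]},
  {"offset": [0,0,-0.02],"rotation": [0,0,0]},
])

```text
time: 32.18
tool_pos: [0.4989, 0.2581, 0.2106]
ee_rot: [0.745, 0.614, 0.167, 0.201]
force: [-0.0, -0.1, 1.0]
opening: -0.002
grip_force: 0.0
```

Request:
play_rows([
  {"offset": [-0.03,-0.03,0],"rotation": [0,0,0]},
  {"offset": [-0.03,-0.03,0],"rotation": [0,0,0]},
  {"offset": [-0.03,-0.03,0],"rotation": [0,0,0]},
  {"offset": [-0.03,-0.03,0],"rotation": [0,0,0]},
  {"offset": [0,0,0],"rotation": [0,0,0]},
])

```text
time: 32.6
tool_pos: [0.3674, 0.1575, 0.1434]
ee_rot: [0.747, 0.615, 0.158, 0.198]
force: [-0.2, 0.0, -0.2]
opening: 0.001
grip_force: 0.0
```

Run:
```python
from held import *
print(manip.get_obs()["tool_pos"])
t0,s0=cv2.imread("pics/top0.png"),cv2.imread("pics/side0.png"); t,s=manip.snapshot("top"),manip.snapshot("side")
for n,a,b,(x0,y0,x1,y1) in(("salt t",t0,t,(284,208,302,230)),("cup t",t0,t,(466,200,494,224)),("tin t",t0,t,(155,197,190,230)),("salt s",s0,s,(280,183,297,212)),("cup s",s0,s,(300,290,345,332)),("tin s",s0,s,(276,160,302,180))):
    print(n,cv2.absdiff(a,b)[y0:y1,x0:x1].mean().round(1))
p=t[165:212,210:262].astype(int); print("orange left",int(((p[...,2]-p[...,0]>90)&(p[...,1]-p[...,0]>40)).sum()))
P=lambda d,T:None
# red handle against the home pose
M=MS;F=red(t[190:212,225:258].astype(float))
for nz in(0,.004,.008):
    q=np.array([[-.011,-.07],[.011,-.07],[.011,.016],[-.011,.016]]);h=[proj(np.c_[q,np.full(4,z)]@M.T+TS-M[:,2]*.0019+M[:,2]*nz,C["top"]) for z in(-.006,.01)]
    print(nz,np.sum((down(draw([cv2.convexHull(np.vstack(h).astype(np.float32))[:,0]],(225,190,258,212)))-F)**2).round(2))
```

```text
[0.36741988 0.15754271 0.14336376]
salt t 5.4
cup t 2.3
tin t 1.8
salt s 8.3
cup s 2.6
tin s 2.4
orange left 6
0 15.53
0.004 13.94
0.008 20.66
```

```bash
python3 -c "
from plant import manip
print(manip.job_done())"
```

```text
the job is handed in; nothing more can be done
None
```

I put the thermometer and then the corkscrew in their own cutouts and pressed each at middle, head and tail with 17–24 N until all three points bottomed at one level. The job was handed in about 33 s into the 72 s, and image comparison showed the cup and tin unmoved; the salt shaker differed slightly more, which I put down to shadow and the corkscrew no longer being beside it.

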